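# Clear router offcuts with the tipping carrier

## Task

Clear the panel offcuts off the bench (there are three to five of them): push the carrier back until it clicks into its loading station, the one nearest the robot, and put every offcut in its tray there. Push the loaded carrier along the rail to the tipping station beside the scrap bin, let it click in, and tip the tray there (nowhere else) with its handle, well up to its stop, so that all offcuts end in the bin. Then lower the tray flat and push the empty carrier back into the loading station; leave the spray can standing where it is.

Things in the scene. Friction and masses are not known exactly. Their poses are not given: they have to be found in the camera images.
- rail: Fixed aluminium rail, 500 x 60 x 40 mm, pointing roughly away from the robot. Origin on the bench, mid-width; x runs along the rail away from the robot, y to its left (towards the bin), z up. The carrier stays at rail y = 0. Each of its two stations has a flat plate with a dark mark on the bench to its right; a steel pointer under the carrier shows its place.
- station_load (a point): The loading station, nearest the robot: carrier_mid is above this point when clicked in. On the rail's top, 40 mm above the bench; axes as the rail's.
- station_tip (a point): The tipping station, 150 mm farther along the rail, beside the bin; same height and axes.
- carrier (a joint): Carrier travel along the rail, m: 0 = clicked in at the loading station, 0.150 = at the tipping station; larger is farther from the robot. Stops at -0.030 and 0.200, so either station can be overrun. About 2 N moves it, about 7 N takes it into or out of a detent (ridges 8 mm either side of the station, which centre it to 2 mm). It stays where it is left.
- carrier_mid (a point): Middle of the carrier's deck (160 x 140 mm), 67 mm above the bench; axes parallel to the rail's.
- tray (a joint): Tilt of the tray about its hinge, rad: 0 = flat, resting on the carrier, 1.4 = stop, tipped fully towards the bin (80 degrees). It falls back to 0 if let go. Lifting it by the handle takes about 2 to 5 N. Offcuts slide out by themselves above about 1.1.
- tray_in (a point): Centre of the tray's inner floor; axes as the rail's when flat (then 105 mm above the bench); turns with the tray. The steel tray is 220 mm (x) by 150 mm (y) outside, with 4 mm walls 35 mm high on the right side and both ends; the side to the bin has only a lip 36 mm long, sloping up at 20 degrees, reaching to y = +0.109.
- tray_hinge (a point): Middle of the tray's hinge line, which lies along the rail's x at the tray's bin side, 75 mm left of the rail's middle and 100 mm above the bench. When flat the handle lies 180 mm to its right and 75 mm above it.
- tray_handle (a point): Middle of the tray's handle: a round black bar 12 mm thick, 110 mm long, along the rail's x, 30 mm outside the tray's right wall and 35 mm above its top; 175 mm above the bench when flat, about 295 mm at full tilt. It turns about the hinge on a 0.195 m arc; a gripper pointing down can hold it all the way, the bar turning between the pads. Also good for pushing or pulling the carrier.
- bin: Fixed open grey steel scrap bin, 320 mm (x) by 220 mm (y), 110 mm high but only 55 mm at the side to the rail, walls 4 mm, floor 5 mm. Origin under its centre, axes parallel to the rail's; it stands left of the rail at the tipping station.
- strip: A loose offcut of grey-laminated plywood floor panel; it starts lying flat on the bench to the robot's right, bare plywood up. Origin: centre of its underside, z up through its thickness. Bar 100 (x) x 36 (y) x 24 mm, 75 g. May be absent.
- block: A loose offcut of grey-laminated plywood floor panel; it starts lying flat on the bench to the robot's right, bare plywood up. Origin: centre of its underside, z up through its thickness. Short block 70 (x) x 40 (y) x 30 mm, 75 g. May be absent.
- plug: A loose offcut of grey-laminated plywood floor panel; it starts lying flat on the bench to the robot's right, bare plywood up. Origin: centre of its underside, z up through its thickness. Round plug, diameter 56 mm, 24 mm thick, 55 g. May be absent.
- stepped: A loose offcut of grey-laminated plywood floor panel; it starts lying flat on the bench to the robot's right, bare plywood up. Origin: centre of its underside, z up through its thickness. Stepped bar 90 (x) x 34 (y) mm: 24 mm thick on its -x half, 12 mm on its +x half, 60 g. May be absent.
- slim: A loose offcut of grey-laminated plywood floor panel; it starts lying flat on the bench to the robot's right, bare plywood up. Origin: centre of its underside, z up through its thickness. Slim bar 80 (x) x 26 (y) x 24 mm, 45 g. May be absent.
- spray_can: Bystander: upright spray can, diameter 52 mm, 190 mm high, origin under its centre. Must stay where it is.

How it is judged:
By the outcome, as a careful person would: the job done as asked, in the order asked, and still so for the second after the job is handed in, with the robot touching nothing.
Of strip, block, plug, stepped, slim only 3 to 5 are there at a start; the rules pass over those that are not, and their reading is None.
At some moment in a run one of strip, block, plug, stepped, slim may be knocked a few centimetres aside while the robot is not near it.
Once in a run the grip may slacken for a moment while it holds something.
It also fails if it takes over 210 s, if anything falls off the work surface, if the arm or the gripper's body presses on something with over 40 N, if the wrist force passes 120 N, or if a joint passes its speed limit or range.

## Robot

A 6-joint arm with a two-finger parallel gripper is mounted at the origin on the work surface. World frame = base frame: x ahead of the robot, y to its left, z up, the work surface at z = 0. Lengths are in m, angles in rad, forces in N, time in s.
With the tool pointing down it reaches from about 0.35 to 0.975 m from the base axis. Payload 4.9 kg.
Tool frame: the origin (TCP) lies at the very end of the fingers, on their centre line; the grasp point (between the pads) lies 19 mm behind it (ctrl.tcp_to_grasp is the z of the grasp point in the tool frame, in m); z points along the fingers, y is the line along which they close (so a half turn about z gives the same grasp; the last joint's range is limited). The gripper opens to 85 mm and grips with 20 to 120 N. Pads are 22 mm wide; open, the fingers measure 114 mm over their backs; the gripper's body (76 mm by 85 mm) begins 54 mm behind the grasp point. The pads swing forward as they close: fully open they stand 13 mm farther back than shut.
Start: joints at [1.187, 0.053, 1.613, -0, 1.476, -0.119], TCP at [0.164, 0.603, 0.231] pointing down, gripper open.
Joint ranges: [-3.01, 3.01], [-1.01, 2.22], [0.06, 2.58], [-1.02, 4.17], [0.09, 2.62], [-3.14, 3.14]. Speed limits (rad/s): [2.57, 2.57, 3.14, 3.14, 3.14, 3.14].

## Interface

Orientations are given as a rotation vector (axis times angle).
In Python, from station import ctrl, eyes, job, nets gives the robot as it stands. The module is installed in compiled form; this text tells all that it offers.
- The arm moves only by the tool jog_arm, never from a script. Its argument "commands" is one flat list of numbers, 7 for each row, row after row: the shift along the tool's x, y, z each as a share of 0.06 m, from -1 to 1, then the turn, a rotation vector about the tool's x, y, z each as a share of 0.1 rad, from -1 to 1, then the finger opening in mm, from 0 to 85.4. In form: [x, y, z, ax, ay, az, grip, x, y, z, ax, ay, az, grip, ...]. A call has 1 to 20 rows; each row shifts and turns the commanded pose from where the row before left it, along the tool's axes as they then stand; what a row does not reach is not made up. A row lasts 1/8 s, in which the tool goes at most 62.5 mm and 10.7 degrees, less where a joint would pass 70% of its speed; a pose out of reach is approached as far as the arm can. A call with a number of a shift or a turn outside -1 to 1 is refused whole. A call with a gripper value outside its range is refused whole. The fingers move at their own pace and stop on an object; "newtons" is the grip in N (left out, the last holds). Time passes only in rows, so rows that do not move let the fingers close. It gives the time, the measured TCP pose, the force, the opening and the grip force at its end, in the units of the state.
- ctrl.get_obs(): the state, without advancing time (a new reading comes with each control period).
- eyes.get_image(name): name is "scene" or "top" or "wrist"; returns a dict with "image" (480x640x3 uint8, red, green, blue), "z_map" (480x640 float32, m along the optical axis (not along the pixel's ray), 0 where there is no reading), "K" (3x3 intrinsics, pixels), "cam_to_world" (4x4, takes a point from camera to world coordinates). Camera axes: x right, y up, looking along -z (the intrinsics and any distortion apply to the point x, -y, -z); pixel columns grow to the right and rows downward; lengths in m; the calibration is good to about 2 mm. A picture is of the moment at which its call begins.
- job.finish_job(): hands the job in; it is judged then, once.
Trained networks look in the newest picture that a camera, given by its name, has taken for a name from the list of things; names that differ only in an ending like _2 or _b are one class to them, and where a whole thing is asked for, a point or a joint stands for the part that bears it (a point fixed in the world has none). Each returns a list of dicts, best first, with "p" (0 to 1); they miss things now and then, are a little off and sometimes report something else, mostly with a low value. They report only what shows in the picture. A call takes as long as a camera call.
- nets.silhouettes(camera, name): "mask" (480x640 bool, what is visible of it) and "bbox" ([left, top, right, bottom] in pixels, round what is visible of it).
The state is a dict: "t": time; "q": joint angles; "dq": joint speeds; "effort": joint torques, N m; "tool_pos": TCP position; "tool_rot": TCP orientation; "contact_force": force on the tool from outside, world axes, zero at the start; "wrist_torque": the same for the moment, N m; "opening": finger opening in m; "grip_force": force on a finger pad.
Only numpy, scipy, OpenCV 4.12 (cv2) and the standard library are available. Lean on these libraries where they do the work, as an engineer would, in place of code of your own. Each camera call takes 0.05 s, during which the arm holds its last target. There are 200 camera calls.

## Working session

There is one attempt and no reset: what is moved stays moved. The work goes in short steps, Python scripts to look and compute and a tool call to move; the robot and the scene stay as the last step left them, time stands still between calls to the robot, and variables do not carry over. Pictures are saved under pics/ and viewed, at most 14 in all, crops included, and the job is handed in when it is done.

Besides the shell and the picture viewer there is one more tool, called by a JSON object that holds its "api" and its "payload". jog_arm: Moves the arm, as the interface text tells. Shift numbers are shares of 0.06 m and turn numbers shares of 0.1 rad, none past 1 either way. Its arguments: {"type":"object","properties":{"commands":{"type":"array","items":{"type":"number"}},"newtons":{"type":"number"}},"required":["commands"]}

```bash
ls; mkdir -p pics; cat > h.py <<'E'
import numpy as np, cv2
from scipy.spatial.transform import Rotation as R
from station import ctrl, eyes, job, nets
def world(im, us, vs):
    K=im["K"];z=im["z_map"][vs,us];T=im["cam_to_world"]
    p=np.stack([(us-K[0,2])/K[0,0]*z,-(vs-K[1,2])/K[1,1]*z,-z],-1)
    return (p@T[:3,:3].T+T[:3,3])[z>0]
def save(im,n): cv2.imwrite("pics/"+n+".png",cv2.cvtColor(im["image"],cv2.COLOR_RGB2BGR))
def st():
    o=ctrl.get_obs();print("t%.2f"%o["t"],np.round(o["tool_pos"],4),np.round(R.from_rotvec(o["tool_rot"]).as_matrix(),3).tolist(),"F",np.round(o["contact_force"],1),"op %.4f g %.1f"%(o["opening"],o["grip_force"]),"q",np.round(o["q"],2));return o
E
cat > a.py <<'E'
from h import *
st()
for c in ["top","scene"]:
    im=eyes.get_image(c);save(im,c+"0");print(c,im["K"].tolist(),np.round(im["cam_to_world"],3).tolist())
    for n in ["strip","block","plug","stepped","slim","spray_can","rail","carrier","tray","tray_handle","bin"]:
        for d in nets.silhouettes(c,n)[:2]:
            v,u=np.nonzero(d["mask"]); 
            if len(u)<20: continue
            w=world(im,u,v)
            if len(w)<5: continue
            print(n,"p%.2f"%d["p"],d["bbox"],"px",len(u),"med",np.round(np.median(w,0),3),"lo",np.round(np.percentile(w,2,axis=0),3),"hi",np.round(np.percentile(w,98,axis=0),3))
E
python3 a.py
```

```text
pics
t0.00 [0.1633 0.6026 0.2301] [[-0.965, 0.262, -0.001], [0.262, 0.965, -0.002], [0.0, -0.002, -1.0]] F [0.3 0.1 0.2] op 0.0854 g 0.0 q [ 1.19  0.05  1.61 -0.    1.48 -0.12]
top [[535.9623506832285, 0.0, 325.6284711388448], [0.0, 535.9623506832285, 242.74711812157176], [0.0, 0.0, 1.0]] [[0.026, 0.995, -0.095, 0.504], [-1.0, 0.027, 0.003, -0.004], [0.005, 0.095, 0.995, 1.226], [0.0, 0.0, 0.0, 1.0]]
strip p0.56 [424.1, 244.9, 467.6, 272.2] px 750 med [ 0.593 -0.277  0.025] lo [ 0.565 -0.324  0.011] hi [ 0.621 -0.231  0.03 ]
block p0.81 [354.2, 302.4, 391.1, 326.6] px 609 med [ 0.464 -0.117  0.031] lo [ 0.444 -0.151  0.002] hi [ 0.484 -0.083  0.036]
plug p0.61 [375.3, 244.2, 402.3, 268.1] px 506 med [ 0.586 -0.142  0.025] lo [ 0.561 -0.168  0.005] hi [ 0.611 -0.117  0.03 ]
stepped p0.98 [417.6, 304.3, 465.6, 336.7] px 699 med [ 0.451 -0.277  0.017] lo [ 0.421 -0.319  0.001] hi [ 0.481 -0.235  0.029]
slim p0.88 [505.4, 261.5, 530.2, 299.4] px 555 med [ 0.551 -0.44   0.024] lo [ 0.513 -0.463  0.002] hi [ 0.589 -0.421  0.03 ]
spray_can p0.91 [359.1, 146.2, 390.1, 187.1] px 904 med [ 0.7
[... 2306 characters left out ...]
3.3, 315.2, 243.0] px 428 med [ 0.477 -0.113  0.025] lo [ 0.443 -0.152  0.001] hi [ 0.488 -0.081  0.032]
tray p0.97 [348.9, 203.7, 462.4, 289.4] px 5785 med [0.548 0.2   0.108] lo [0.437 0.09  0.101] hi [0.676 0.305 0.177]
tray p0.72 [318.6, 203.1, 462.5, 353.4] px 9021 med [0.614 0.175 0.104] lo [0.439 0.058 0.002] hi [0.824 0.299 0.168]
tray_handle p0.86 [351.7, 198.7, 460.9, 285.6] px 5885 med [0.547 0.199 0.107] lo [0.435 0.085 0.097] hi [0.676 0.304 0.177]
bin p0.95 [375.0, 250.5, 534.2, 404.3] px 14163 med [0.659 0.369 0.024] lo [0.502 0.24  0.001] hi [0.847 0.486 0.109]
bin p0.64 [350.7, 203.3, 457.9, 290.7] px 5789 med [0.547 0.199 0.108] lo [0.435 0.086 0.1  ] hi [0.676 0.304 0.177]
```

```bash
python3 -c "
import cv2
i=cv2.imread('pics/top0.png')[100:400,120:540];cv2.imwrite('pics/topc.png',cv2.resize(i,None,fx=1.9,fy=1.9,interpolation=3))"
```

```text
(no output)
```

View pics/topc.png

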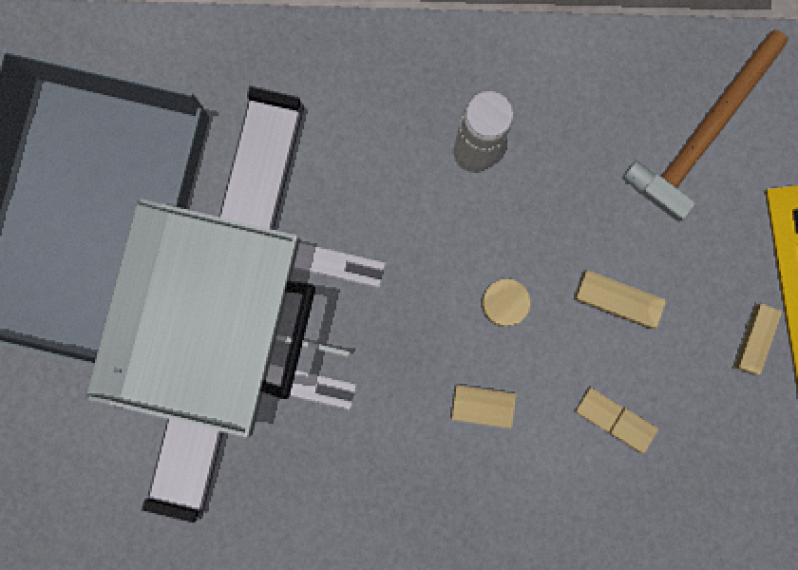

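View pics/scene0.png

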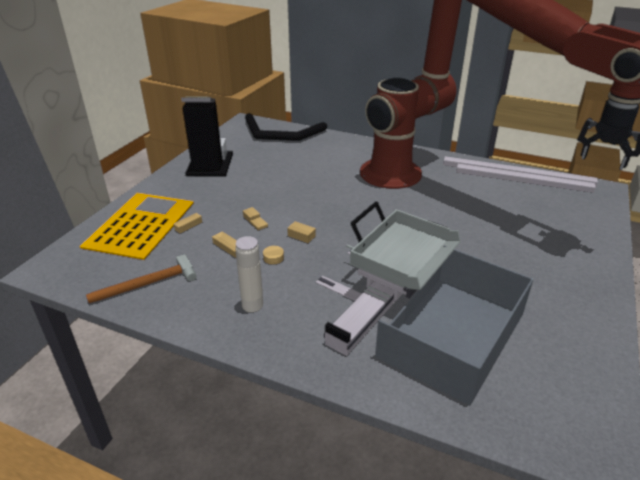

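The top crop shows all five offcuts. The rail runs tilted by about -14°, with plates at crop (345,265) and (325,388) and the pointer at (330,348), so the carrier sits past the loading station. The scene view agrees. Next I'll measure these properly.

```bash
cat > b.py <<'E'
from h import *
im=eyes.get_image("top");K=im["K"]
vv,uu=np.mgrid[0:480,0:640];z=im["z_map"].copy()
z[z==0]=1e-3
p=np.stack([(uu-K[0,2])/K[0,0]*z,-(vv-K[1,2])/K[1,1]*z,-z],-1);W=p@im["cam_to_world"][:3,:3].T+im["cam_to_world"][:3,3]
X,Y,Z=W[...,0],W[...,1],W[...,2]
def rect(m,n):
    q=W[m][:,:2]*1000
    (c,s,a)=cv2.minAreaRect(q.astype(np.float32)); b=cv2.boxPoints((c,s,a))
    e=b[1]-b[0];f=b[2]-b[1];l=e if np.hypot(*e)>np.hypot(*f) else f
    print(n,m.sum(),"c",np.round(c,1),"mean",np.round(q.mean(0),1),"size",np.round(sorted(s),1),"long yaw deg %.1f"%(np.degrees(np.arctan2(l[1],l[0]))%180),"z %.4f"%np.median(W[m][:,2]))
near=(X>0.25)&(X<0.9)&(Y<0.32)&(Y>0.0)
rect(near&(abs(Z-0.04)<0.006),"railtop")
h=near&(Z>0.165)&(Z<0.2);rect(h,"handle")
rect(near&(Z>0.099)&(Z<0.112),"trayfloor")
rect(near&(Z>0.125)&(Z<0.15),"traywalls")
for n,lo in [("strip",.018),("block",.022),("plug",.018),("stepped",.006),("slim",.018)]:
    for c in ["top"]:
        d=nets.silhouettes(c,n)[0];m=cv2.dilate(d["mask"].astype(np.uint8),np.ones((3,3)))>0
        rect(m&(Z>lo)&(Z<.04),n)
        if n=="stepped": rect(m&(Z>.018)&(Z<.04),"stepped thick")
rect((X>.5)&(X<.9)&(Y>.15)&(Z>.1)&(Z<.118)&~near,"bin rim")
i=im["image"][195:325,255:330];cv2.imwrite("pics/plates.png",cv2.resize(cv2.cvtColor(i,cv2.COLOR_RGB2BGR),None,fx=4.5,fy=4.5,interpolation=2))
E
python3 b.py
```

```text
railtop 3142 c [573.4 213.8] mean [602.7 184. ] size [209.5 490.8] long yaw deg 178.8 z 0.0408
handle 411 c [531.4  92.7] mean [529.9  89.5] size [ 19.9 121.1] long yaw deg 168.3 z 0.1806
trayfloor 7937 c [627.8 207.9] mean [557.3 205. ] size [222.8 395.7] long yaw deg 0.0 z 0.1064
traywalls 820 c [554.  200.7] mean [546.6 168.3] size [191.2 220.4] long yaw deg 168.2 z 0.1402
strip 729 c [ 593.8 -279.4] mean [ 593.7 -278.9] size [ 36.6 101.2] long yaw deg 70.7 z 0.0251
block 575 c [ 463.8 -118.8] mean [ 463.9 -118.3] size [39.7 70.8] long yaw deg 83.4 z 0.0312
plug 480 c [ 586.8 -143.7] mean [ 586.7 -143.5] size [52.1 55. ] long yaw deg 92.3 z 0.0253
stepped 654 c [ 451.9 -275.9] mean [ 451.5 -275.8] size [34.4 91.2] long yaw deg 58.9 z 0.0190
stepped thick 341 c [ 451.2 -276.7] mean [ 441.2 -293.1] size [33.9 89.1] long yaw deg 59.5 z 0.0252
slim 456 c [ 551.  -443.7] mean [ 551.1 -442.7] size [28.7 80.2] long yaw deg 160.9 z 0.0252
bin rim 982 c [675.8 378.9] mean [682.2 439.7] size [186.1 320.9] long yaw deg 168.2 z 0.1096
```

View pics/plates.png

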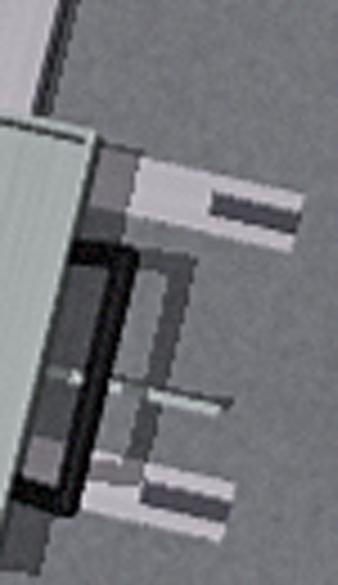

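The enlarged crop shows the far mark at (256,212), the near mark at (185,502), and the pointer tip at (215,407), between the two but closer to the near (loading) mark.

```bash
cat >> b.py <<'E'
print("----")
a=np.radians(-11.8);u=np.array([np.cos(a),np.sin(a)]);v=np.array([-u[1],u[0]])
for n,(c,r) in dict(near=(185,502),far=(256,212),ptip=(205,404),pbase=(150,393)).items():
    c=int(round(255+c/4.5-.4));r=int(round(195+r/4.5-.4));w=W[r-1:r+2,c-1:c+2].reshape(-1,3);w=W[r,c]
    print(n,np.round(w,4),"u %.4f v %.4f"%(w[:2]@u,w[:2]@v), np.round(im["z_map"][r-2:r+3,c],3))
q=W[h&(Z>.172)];q=q[:,:2];print("handle u",np.percentile(q@u,[1,50,99]),"v",np.percentile(q@v,[2,50,98]))
m=near&(Z>.125)&(Z<.15);q=W[m][:,:2];print("walls u",np.percentile(q@u,[1,99]),"v",np.percentile(q@v,[1,99]))
m=(abs(Z-.04)<.004)&(abs(W[...,:2]@v-.30)<.06)&near;q=W[m][:,:2];print("rail u",np.percentile(q@u,[.5,99.5]),"v",np.percentile(q@v,[2,98]))
m=near&(Z>.099)&(Z<.112)&(X<.68);q=W[m][:,:2];print("floor u",np.percentile(q@u,[1,99]),"v",np.percentile(q@v,[1,99]))
E
python3 b.py | sed -n '/----/,$p'
```

```text
Traceback (most recent call last):
  File "b.py", line 19, in <module>
    d=nets.silhouettes(c,n)[0];m=cv2.dilate(d["mask"].astype(np.uint8),np.ones((3,3)))>0
      ~~~~~~~~~~~~~~~~~~~~~^^^
IndexError: list index out of range
```

```bash
python3 - <<'E'
s=open('b.py').read()
s=s.replace('d=nets.silhouettes(c,n)[0];','L=nets.silhouettes(c,n)\n        if not L: print(n,"missed");continue\n        d=L[0];')
open('b.py','w').write(s)
E
python3 b.py
```

```text
railtop 3108 c [573.9 215.3] mean [602.7 184. ] size [215.1 493.3] long yaw deg 179.1 z 0.0408
handle 407 c [531.2  92.4] mean [529.8  89.5] size [ 19.5 121.5] long yaw deg 167.8 z 0.1806
trayfloor 7924 c [628.1 207.8] mean [557.4 205.1] size [223.2 396.5] long yaw deg 0.1 z 0.1063
traywalls 808 c [554.  200.5] mean [546.9 168.3] size [189.2 221.1] long yaw deg 168.8 z 0.1403
strip 737 c [ 594.1 -278.9] mean [ 593.7 -278.6] size [ 37.  101.2] long yaw deg 70.3 z 0.0251
block 580 c [ 463.9 -118.5] mean [ 463.9 -118.3] size [39.8 70.7] long yaw deg 83.3 z 0.0312
plug 481 c [ 586.9 -143.6] mean [ 586.5 -143.4] size [52.2 54.5] long yaw deg 91.3 z 0.0251
stepped 659 c [ 450.7 -274.7] mean [ 451.4 -275.8] size [37.7 91. ] long yaw deg 58.9 z 0.0188
stepped thick 337 c [ 451.3 -276.8] mean [ 440.9 -293.5] size [34.4 87.9] long yaw deg 58.9 z 0.0251
slim 455 c [ 551.3 -443.8] mean [ 551.3 -442.8] size [27.8 80.2] long yaw deg 160.5 z 0.0248
bin rim 979 c [676.  380.9] mean [680.2 440. ] size [184.  321.9] long yaw deg 168.7 z 0.1094
----
near [0.4751 0.0563 0.0049] u 0.4535 v 0.1522 [1.211 1.211 1.212 1.211 1.207]
far [0.6211 0.0265 0.0077] u 0.6025 v 0.1530 [1.229 1.223 1.223 1.224 1.225]
ptip [0.524  0.0465 0.0586] u 0.5034 v 0.1526 [1.225 1.224 1.163 1.164 1.165]
pbase [0.5276 0.0727 0.0579] u 0.5016 v 0.1790 [1.222 1.167 1.164 1.162 1.221]
handle u [0.44250688 0.50061776 0.56019957] v [0.1897883  0.19524685 0.20207655]
walls u [0.39142392 0.61103698] v [0.218673   0.39711683]
rail u [0.2902005 0.7659457] v [0.27024902 0.33004522]
floor u [0.39656797 0.60550592] v [0.23434525 0.39379507]
```

```bash
cat > plan.py <<'E'
import sys; from h import *
# usage: plan.py x,y,z,phi_deg ... ; phi = heading of tool y (mod 180), tool straight down
U=np.array([.9789,-.2045]);V=np.array([.2045,.9789])
def plan(*ts):
    o=st();p=np.array(o["tool_pos"]);Rm=R.from_rotvec(o["tool_rot"])
    for t in ts:
        f=np.radians(t[3]);c=[]
        for k in (0,np.pi):
            y=np.array([np.cos(f+k),np.sin(f+k),0]);x=np.array([-y[1],y[0],0]);G=R.from_matrix(np.stack([x,y,[0,0,-1]],1))
            c.append(((Rm.inv()*G).as_rotvec(),G))
        w,G=min(c,key=lambda e:np.linalg.norm(e[0]))
        d=np.array(t[:3])-p
        print("->",np.round(t,4),"| TURN total (x0.1rad)",np.round(w/.1,2),"| SHIFT after turn (x.06m)",np.round(G.inv().apply(d)/.06,2),"| world d",np.round(d,3))
        p=np.array(t[:3]);Rm=G
def uv(u,v): return u*U+v*V
if __name__=="__main__":
    T=[]
    for a in sys.argv[1:]:
        uvm=a[0]=="r"; b=[float(s) for s in a.lstrip("r").split(",")]
        if uvm: b=[*uv(b[0],b[1]),b[2],b[3]]
        T.append(b)
    plan(*T)
E
python3 plan.py r.5015,.195,.22,78.2 r.5015,.195,.156,78.2 r.4525,.195,.156,78.2
```

```text
t2.05 [0.1636 0.6032 0.2313] [[-0.965, 0.262, 0.0], [0.262, 0.965, 0.0], [0.0, 0.0, -1.0]] F [0.6 0.1 0.2] op 0.0854 g 0.0 q [ 1.19  0.05  1.61  0.    1.48 -0.12]
-> [ 0.5308  0.0883  0.22   78.2   ] | TURN total (x0.1rad) [ 0.    0.   -0.59] | SHIFT after turn (x.06m) [-7.75 -7.15  0.19] | world d [ 0.367 -0.515 -0.011]
-> [ 0.5308  0.0883  0.156  78.2   ] | TURN total (x0.1rad) [0. 0. 0.] | SHIFT after turn (x.06m) [0.   0.   1.07] | world d [ 0.     0.    -0.064]
-> [ 0.4828  0.0983  0.156  78.2   ] | TURN total (x0.1rad) [0. 0. 0.] | SHIFT after turn (x.06m) [ 0.82 -0.    0.  ] | world d [-0.048  0.01   0.   ]
```

{"api": "jog_arm", "payload": {"commands": [0, 0, 0, 0, 0, -0.59, 50, -0.62, -0.57, 0, 0, 0, 0, 50, -0.62, -0.57, 0, 0, 0, 0, 50, -0.62, -0.57, 0, 0, 0, 0, 50, -0.62, -0.57, 0, 0, 0, 0, 50, -0.62, -0.57, 0, 0, 0, 0, 50, -0.62, -0.57, 0, 0, 0, 0, 50, -0.62, -0.57, 0, 0, 0, 0, 50, -0.62, -0.57, 0, 0, 0, 0, 50, -0.62, -0.57, 0, 0, 0, 0, 50, -0.62, -0.57, 0, 0, 0, 0, 50, -0.62, -0.57, 0, 0, 0, 0, 50, -0.62, -0.57, 0, 0, 0, 0, 50, -0.31, -0.31, 0.19, 0, 0, 0, 50, 0, 0, 0, 0, 0, 0, 50], "newtons": 50}}

```text
t: 3.92
tool_pos: [0.5311, 0.0869, 0.2188]
tool_rot: [-0.327, -3.122, 0.0]
contact_force: [-0.1, 0.6, -0.6]
opening: 0.0502
grip_force: 0.0
```

```bash
python3 plan.py r.5015,.195,.156,78.2
```

```text
t3.92 [0.5311 0.0869 0.2188] [[-0.978, 0.207, -0.002], [0.207, 0.978, 0.0], [0.002, -0.0, -1.0]] F [-0.1  0.6 -0.6] op 0.0502 g 0.0 q [ 0.02 -0.15  1.83  0.    1.46 -1.34]
-> [ 0.5308  0.0883  0.156  78.2   ] | TURN total (x0.1rad) [-0.   -0.02 -0.03] | SHIFT after turn (x.06m) [0.01 0.02 1.05] | world d [-0.     0.001 -0.063]
```

{"api": "jog_arm", "payload": {"commands": [0, 0.02, 0.5, 0, 0, 0, 50, 0, 0, 0.55, 0, 0, 0, 50, 0, 0, 0, 0, 0, 0, 50, 0, 0, 0, 0, 0, 0, 5, 0, 0, 0, 0, 0, 0, 5, 0, 0, 0, 0, 0, 0, 5, 0, 0, 0, 0, 0, 0, 5, 0.14, 0, 0, 0, 0, 0, 5, 0.14, 0, 0, 0, 0, 0, 5, 0.14, 0, 0, 0, 0, 0, 5, 0.14, 0, 0, 0, 0, 0, 5, 0.14, 0, 0, 0, 0, 0, 5, 0.12, 0, 0, 0, 0, 0, 5, 0, 0, 0, 0, 0, 0, 5, 0, 0, 0, 0, 0, 0, 5]}}

```text
t: 5.8
tool_pos: [0.4839, 0.0981, 0.1593]
tool_rot: [0.323, 3.122, -0.005]
contact_force: [-2.4, -4.9, 4.6]
opening: 0.01
grip_force: 49.4
```

```bash
python3 plan.py r.4525,.195,.156,78.2; python3 b.py | sed -n '/----/,$p;/handle/p'
```

```text
t5.80 [0.4839 0.0981 0.1593] [[-0.979, 0.205, 0.002], [0.204, 0.979, -0.004], [-0.003, -0.003, -1.0]] F [-2.4 -4.9  4.6] op 0.0100 g 49.4 q [ 0.05 -0.21  1.99 -0.    1.37 -1.31]
-> [ 0.4828  0.0983  0.156  78.2   ] | TURN total (x0.1rad) [-0.03  0.03 -0.  ] | SHIFT after turn (x.06m) [0.02 0.   0.05] | world d [-0.001  0.    -0.003]
handle 57 c [483.5 103.3] mean [517.3  94.7] size [ 19.  121.6] long yaw deg 168.3 z 0.1790
----
near [0.4857 0.0341 0.4573] u 0.4684 v 0.1327 [0.762 0.763 0.763 0.763 0.765]
far [0.6211 0.0265 0.0075] u 0.6025 v 0.1530 [1.225 1.224 1.224 1.228 1.225]
ptip [5.25e-01 4.90e-02 3.00e-04] u 0.5039 v 0.1553 [1.22  1.223 1.222 1.224 1.221]
pbase [0.5192 0.046  0.4667] u 0.4989 v 0.1512 [0.76  0.756 0.757 0.754 0.755]
handle u [0.39201527 0.50578742 0.5127178 ] v [0.19053633 0.19644053 0.20357468]
handle u [0.39201527 0.50578742 0.5127178 ] v [0.19053633 0.19644053 0.20357468]
walls u [0.3420405  0.56182524] v [0.21806797 0.39672376]
rail u [0.29389456 0.76616437] v [0.27035661 0.3301692 ]
floor u [0.34710371 0.55690443] v [0.23500349 0.39476016]
```

{"api": "jog_arm", "payload": {"commands": [0, 0, 0, 0, 0, 0, 50, 0, 0, 0, 0, 0, 0, 50, 0, 0, 0, 0, 0, 0, 50, 0, 0, -0.9, 0, 0, 0, 70, 0, 0, -0.9, 0, 0, 0, 70, 0, -0.8, 0, 0, 0, 0, 70, 0, -0.8, 0, 0, 0, 0, 70, 0, -0.8, 0, 0, 0, 0, 70, 0, 0, 0, 0, 0, 0, 70]}}

```text
t: 7.22
tool_pos: [0.4533, -0.0436, 0.2649]
tool_rot: [0.33, 3.124, -0.0]
contact_force: [0.6, 1.0, -0.4]
opening: 0.0702
grip_force: 0.0
```

```bash
python3 b.py;python3 plan.py .464,-.1185,.1,-6.7 .464,-.1185,.006,-6.7
```

```text
railtop 3107 c [573.7 218.6] mean [656.7 173.5] size [213.1 491. ] long yaw deg 178.1 z 0.0408
handle 418 c [483.3 102.6] mean [482.6  99.5] size [ 19.7 121.5] long yaw deg 168.4 z 0.1806
trayfloor 7991 c [603.4 213.6] mean [509.6 214.7] size [212.5 444.6] long yaw deg 179.9 z 0.1063
traywalls 818 c [505.7 210.8] mean [490.7 180.4] size [191.5 220.3] long yaw deg 168.3 z 0.1402
strip missed
block 121 c [ 477.5 -124.5] mean [ 477.5 -129.3] size [13.4 60.4] long yaw deg 80.2 z 0.0311
plug 481 c [ 586.8 -143.4] mean [ 586.5 -143.4] size [52.  54.4] long yaw deg 91.7 z 0.0252
stepped 663 c [ 451.7 -280.3] mean [ 451.5 -275.9] size [ 38.8 100.1] long yaw deg 59.4 z 0.0177
stepped thick 328 c [ 450.  -278.8] mean [ 440.6 -294.3] size [34.2 84.8] long yaw deg 59.5 z 0.0252
slim 450 c [ 551.4 -443.7] mean [ 551.2 -442.9] size [28.8 81. ] long yaw deg 160.3 z 0.0251
bin rim 972 c [675.8 379.7] mean [681.2 439.5] size [185.5 321.1] long yaw deg 168.5 z 0.1096
----
near [0.475  0.0564 0.0029] u 0.4534 v 0.1523 [1.208 1.211 1.214 1.16  1.16 ]
far [0.6209 0.0265 0.0095] u 0.6024 v 0.1529 [1.227 1
[... 227 characters left out ...]
 v [0.18989939 0.19535658 0.20227714]
walls u [0.34220597 0.56181359] v [0.21879519 0.39709098]
rail u [0.29027301 0.76625568] v [0.27050364 0.33044939]
floor u [0.34719563 0.5562694 ] v [0.23433516 0.39261559]
t7.53 [ 0.4539 -0.0405  0.2648] [[-0.979, 0.203, -0.0], [0.203, 0.979, 0.0], [0.0, 0.0, -1.0]] F [ 0.6 -0.  -0.8] op 0.0699 g 0.0 q [-0.25 -0.39  1.95  0.    1.58 -1.62]
-> [ 0.464  -0.1185  0.1    -6.7   ] | TURN total (x0.1rad) [ 0.   -0.   14.84] | SHIFT after turn (x.06m) [-1.27  0.32  2.75] | world d [ 0.01  -0.078 -0.165]
-> [ 4.640e-01 -1.185e-01  6.000e-03 -6.700e+00] | TURN total (x0.1rad) [0. 0. 0.] | SHIFT after turn (x.06m) [0.   0.   1.57] | world d [ 0.     0.    -0.094]
```

{"api": "jog_arm", "payload": {"commands": [0, 0, 0.18, 0, 0, 0.99, 70, 0, 0, 0.18, 0, 0, 0.99, 70, 0, 0, 0.18, 0, 0, 0.99, 70, 0, 0, 0.18, 0, 0, 0.99, 70, 0, 0, 0.18, 0, 0, 0.99, 70, 0, 0, 0.18, 0, 0, 0.99, 70, 0, 0, 0.18, 0, 0, 0.99, 70, 0, 0, 0.18, 0, 0, 0.99, 70, 0, 0, 0.18, 0, 0, 0.99, 70, 0, 0, 0.18, 0, 0, 0.99, 70, 0, 0, 0.18, 0, 0, 0.99, 70, 0, 0, 0.18, 0, 0, 0.99, 70, 0, 0, 0.18, 0, 0, 0.99, 70, 0, 0, 0.18, 0, 0, 0.99, 70, 0, 0, 0.18, 0, 0, 0.99, 70, -0.64, 0.16, 0, 0, 0, 0, 70, -0.63, 0.16, 0, 0, 0, 0, 70, 0, 0, 0, 0, 0, 0, 70, 0, 0, 0, 0, 0, 0, 70]}}

```text
t: 9.9
tool_pos: [0.4637, -0.1185, 0.1027]
tool_rot: [-2.349, -2.085, -0.0]
contact_force: [0.2, 0.0, 0.1]
opening: 0.0697
grip_force: 0.0
```

```bash
python3 plan.py .464,-.1185,.006,-6.7
```

```text
t9.90 [ 0.4637 -0.1185  0.1027] [[0.119, 0.993, -0.001], [0.993, -0.119, 0.001], [0.001, -0.001, -1.0]] F [0.2 0.  0.1] op 0.0697 g 0.0 q [-0.41 -0.19  2.06  0.    1.27 -0.29]
-> [ 4.640e-01 -1.185e-01  6.000e-03 -6.700e+00] | TURN total (x0.1rad) [-0.01 -0.01 -0.02] | SHIFT after turn (x.06m) [0.   0.   1.61] | world d [ 0.     0.    -0.097]
```

{"api": "jog_arm", "payload": {"commands": [0, 0, 0.8, 0, 0, 0, 70, 0, 0, 0.6, 0, 0, 0, 70, 0, 0, 0.2, 0, 0, 0, 70, 0, 0, 0, 0, 0, 0, 30, 0, 0, 0, 0, 0, 0, 25, 0, 0, 0, 0, 0, 0, 25, 0, 0, 0, 0, 0, 0, 25, 0, 0, 0, 0, 0, 0, 25, 0, 0, -0.8, 0, 0, 0, 25, 0, 0, -1, 0, 0, 0, 25, 0, 0, -1, 0, 0, 0, 25, 0, 0, -1, 0, 0, 0, 25, 0, 0, 0, 0, 0, 0, 25]}}

```text
t: 11.52
tool_pos: [0.4664, -0.1207, 0.2418]
tool_rot: [2.342, 2.077, 0.008]
contact_force: [0.4, 0.4, -0.5]
opening: 0.0391
grip_force: 51.3
```

```bash
python3 plan.py r.399,.335,.23,78.2 r.399,.335,.14,78.2
```

```text
t11.53 [ 0.4664 -0.1207  0.2418] [[0.12, 0.993, 0.011], [0.993, -0.12, -0.005], [-0.004, 0.012, -1.0]] F [ 0.4  0.4 -0.5] op 0.0391 g 51.3 q [-0.41 -0.32  1.93 -0.    1.52 -0.29]
-> [ 0.4591  0.2463  0.23   78.2   ] | TURN total (x0.1rad) [  0.07   0.12 -14.85] | SHIFT after turn (x.06m) [1.37 5.96 0.2 ] | world d [-0.007  0.367 -0.012]
-> [ 0.4591  0.2463  0.14   78.2   ] | TURN total (x0.1rad) [0. 0. 0.] | SHIFT after turn (x.06m) [0.  0.  1.5] | world d [ 0.    0.   -0.09]
```

```bash
python3 plan.py r.392,.335,.23,-11.8 r.392,.335,.123,-11.8 r.392,.335,.23,-11.8 .5868,-.1435,.23,-11.8 .5868,-.1435,.006,-11.8
```

```text
t11.53 [ 0.4664 -0.1207  0.2418] [[0.12, 0.993, 0.011], [0.993, -0.12, -0.005], [-0.004, 0.012, -1.0]] F [ 0.4  0.4 -0.5] op 0.0391 g 51.3 q [-0.41 -0.32  1.93 -0.    1.52 -0.29]
-> [  0.4522   0.2478   0.23   -11.8   ] | TURN total (x0.1rad) [0.12 0.03 0.86] | SHIFT after turn (x.06m) [ 5.96 -1.49  0.2 ] | world d [-0.014  0.369 -0.012]
-> [  0.4522   0.2478   0.123  -11.8   ] | TURN total (x0.1rad) [0. 0. 0.] | SHIFT after turn (x.06m) [0.   0.   1.78] | world d [ 0.     0.    -0.107]
-> [  0.4522   0.2478   0.23   -11.8   ] | TURN total (x0.1rad) [0. 0. 0.] | SHIFT after turn (x.06m) [ 0.    0.   -1.78] | world d [0.    0.    0.107]
-> [  0.5868  -0.1435   0.23   -11.8   ] | TURN total (x0.1rad) [0. 0. 0.] | SHIFT after turn (x.06m) [-5.92  3.53  0.  ] | world d [ 0.135 -0.391  0.   ]
-> [ 5.868e-01 -1.435e-01  6.000e-03 -1.180e+01] | TURN total (x0.1rad) [0. 0. 0.] | SHIFT after turn (x.06m) [0.   0.   3.73] | world d [ 0.     0.    -0.224]
```

{"api": "jog_arm", "payload": {"commands": [0, 0, 0, 0, 0, 0.86, 25, 0.75, -0.19, 0, 0, 0, 0, 25, 0.75, -0.19, 0, 0, 0, 0, 25, 0.75, -0.19, 0, 0, 0, 0, 25, 0.75, -0.19, 0, 0, 0, 0, 25, 0.74, -0.19, 0, 0, 0, 0, 25, 0.74, -0.18, 0, 0, 0, 0, 25, 0.74, -0.18, 0, 0, 0, 0, 25, 0.74, -0.18, 0, 0, 0, 0, 25, 0, 0, 0.2, 0, 0, 0, 25, 0, 0, 0.9, 0, 0, 0, 25, 0, 0, 0.5, 0, 0, 0, 25, 0, 0, 0.35, 0, 0, 0, 25, 0, 0, 0, 0, 0, 0, 25, 0, 0, 0, 0, 0, 0, 25]}}

```text
t: 13.4
tool_pos: [0.4488, 0.2479, 0.1169]
tool_rot: [-2.439, -1.98, 0.003]
contact_force: [-0.0, 0.1, -0.3]
opening: 0.0389
grip_force: 52.5
```

```bash
python3 plan.py r.392,.335,.123,-11.8
```

```text
t13.40 [0.4488 0.2479 0.1169] [[0.205, 0.979, -0.002], [0.979, -0.205, -0.001], [-0.001, -0.001, -1.0]] F [-0.   0.1 -0.3] op 0.0389 g 52.5 q [ 0.36 -0.12  1.98 -0.    1.28  0.57]
-> [  0.4522   0.2478   0.123  -11.8   ] | TURN total (x0.1rad) [-0.01  0.01 -0.01] | SHIFT after turn (x.06m) [ 0.01  0.06 -0.1 ] | world d [ 0.003 -0.     0.006]
```

{"api": "jog_arm", "payload": {"commands": [0, 0.06, 0, 0, 0, 0, 25, 0, 0, 0, 0, 0, 0, 46, 0, 0, 0, 0, 0, 0, 46, 0, 0, 0, 0, 0, 0, 46, 0, 0, -0.8, 0, 0, 0, 46, 0, 0, -1, 0, 0, 0, 80, 0, 0, 0, 0, 0, 0, 80]}}

```text
t: 14.28
tool_pos: [0.456, 0.2494, 0.233]
tool_rot: [2.435, 1.979, 0.018]
contact_force: [0.1, 0.5, 0.7]
opening: 0.0792
grip_force: 0.0
```

```bash
python3 b.py | grep -E "^(strip|plug|step|slim|----|walls)"; python3 plan.py .5868,-.1435,.23,-11.8 .5868,-.1435,.006,-11.8
```

```text
strip 733 c [ 594. -279.] mean [ 593.8 -278.7] size [ 36.9 100.7] long yaw deg 70.4 z 0.0252
plug 480 c [ 585.9 -143.7] mean [ 586.5 -143.4] size [53.9 53.9] long yaw deg 136.5 z 0.0250
stepped 657 c [ 451.8 -275.4] mean [ 451.4 -275.9] size [36.5 90.4] long yaw deg 61.1 z 0.0179
stepped thick 328 c [ 450.6 -277.9] mean [ 440.8 -294. ] size [34.2 84.5] long yaw deg 58.9 z 0.0253
slim 450 c [ 551.3 -443.5] mean [ 551.  -442.8] size [29.1 80.7] long yaw deg 159.8 z 0.0251
----
walls u [0.34256601 0.56174692] v [0.21948195 0.38919666]
t14.57 [0.4518 0.2478 0.2237] [[0.204, 0.979, -0.003], [0.979, -0.204, -0.001], [-0.002, -0.003, -1.0]] F [-0.2  0.1  0.2] op 0.0798 g 0.0 q [ 0.36 -0.21  1.87  0.    1.48  0.56]
-> [  0.5868  -0.1435   0.23   -11.8   ] | TURN total (x0.1rad) [-0.03  0.02  0.  ] | SHIFT after turn (x.06m) [-5.92  3.54 -0.1 ] | world d [ 0.135 -0.391  0.006]
-> [ 5.868e-01 -1.435e-01  6.000e-03 -1.180e+01] | TURN total (x0.1rad) [0. 0. 0.] | SHIFT after turn (x.06m) [0.   0.   3.73] | world d [ 0.     0.    -0.224]b.py:11: RuntimeWarning: Mean of empty slice.
  print(n,m.sum(),"c",np.round(c,1),"mean",np.round(q.mean(0),1),"size",np.round(sorted(s),1),"long yaw deg %.1f"%(np.degrees(np.arctan2(l[1],l[0]))%180),"z %.4f"%np.median(W[m][:,2]))
  ret = um.true_divide(
  return _methods._mean(a, axis=axis, dtype=dtype,
  ret = ret.dtype.type(ret / rcount)
```

{"api": "jog_arm", "payload": {"commands": [-0.66, 0.39, 0, 0, 0, 0, 80, -0.66, 0.39, 0, 0, 0, 0, 80, -0.66, 0.39, 0, 0, 0, 0, 80, -0.66, 0.39, 0, 0, 0, 0, 80, -0.66, 0.39, 0, 0, 0, 0, 80, -0.66, 0.39, 0, 0, 0, 0, 80, -0.66, 0.4, 0, 0, 0, 0, 80, -0.65, 0.4, 0, 0, 0, 0, 80, -0.65, 0.4, 0, 0, 0, 0, 80, 0, 0, 0.6, 0, 0, 0, 80, 0, 0, 1, 0, 0, 0, 80, 0, 0, 0.8, 0, 0, 0, 80, 0, 0, 0, 0, 0, 0, 80]}}

```text
t: 16.2
tool_pos: [0.5834, -0.1413, 0.0753]
tool_rot: [-2.43, -1.974, 0.01]
contact_force: [-0.3, -0.8, 0.3]
opening: 0.0801
grip_force: 0.0
```

```bash
python3 plan.py .5868,-.1435,.006,-11.8
```

```text
t16.20 [ 0.5834 -0.1413  0.0753] [[0.205, 0.979, -0.012], [0.979, -0.205, 0.005], [0.002, -0.013, -1.0]] F [-0.3 -0.8  0.3] op 0.0801 g 0.0 q [-0.36  0.15  1.78 -0.    1.22 -0.16]
-> [ 5.868e-01 -1.435e-01  6.000e-03 -1.180e+01] | TURN total (x0.1rad) [-0.13 -0.02 -0.  ] | SHIFT after turn (x.06m) [-0.02  0.06  1.16] | world d [ 0.003 -0.002 -0.069]
```

{"api": "jog_arm", "payload": {"commands": [0, 0.03, 0.6, 0, 0, 0, 80, 0, 0.02, 0.4, 0, 0, 0, 80, 0, 0, 0.13, 0, 0, 0, 80, 0, 0, 0, 0, 0, 0, 45, 0, 0, 0, 0, 0, 0, 40, 0, 0, 0, 0, 0, 0, 40, 0, 0, 0, 0, 0, 0, 40, 0, 0, 0, 0, 0, 0, 40, 0, 0, -0.7, 0, 0, 0, 40, 0, 0, -1, 0, 0, 0, 40, 0, 0, -1, 0, 0, 0, 40, 0, 0, -1, 0, 0, 0, 40, 0, 0, 0, 0, 0, 0, 40]}}

```text
t: 17.82
tool_pos: [0.5941, -0.1447, 0.2443]
tool_rot: [2.429, 1.974, 0.011]
contact_force: [0.4, 1.0, -0.5]
opening: 0.0519
grip_force: 52.3
```

```bash
python3 plan.py r.387,.263,.23,-11.8 r.387,.263,.13,-11.8 
```

```text
t17.82 [ 0.5941 -0.1447  0.2443] [[0.204, 0.979, 0.013], [0.979, -0.204, -0.005], [-0.002, 0.013, -1.0]] F [ 0.4  1.  -0.5] op 0.0519 g 52.3 q [-0.36  0.    1.64  0.    1.48 -0.15]
-> [  0.4326   0.1783   0.23   -11.8   ] | TURN total (x0.1rad) [0.13 0.02 0.  ] | SHIFT after turn (x.06m) [ 4.72 -3.74  0.24] | world d [-0.162  0.323 -0.014]
-> [  0.4326   0.1783   0.13   -11.8   ] | TURN total (x0.1rad) [0. 0. 0.] | SHIFT after turn (x.06m) [0.   0.   1.67] | world d [ 0.   0.  -0.1]
```

{"api": "jog_arm", "payload": {"commands": [0.59, -0.45, 0, 0, 0, 0, 40, 0.59, -0.45, 0, 0, 0, 0, 40, 0.59, -0.45, 0, 0, 0, 0, 40, 0.59, -0.45, 0, 0, 0, 0, 40, 0.59, -0.45, 0, 0, 0, 0, 40, 0.59, -0.44, 0, 0, 0, 0, 40, 0.59, -0.44, 0, 0, 0, 0, 40, 0.59, -0.44, 0, 0, 0, 0, 40, 0, 0, 0.2, 0, 0, 0, 40, 0, 0, 0.8, 0, 0, 0, 40, 0, 0, 0.5, 0, 0, 0, 40, 0, 0, 0, 0, 0, 0, 40, 0, 0, 0, 0, 0, 0, 40]}}

```text
t: 19.45
tool_pos: [0.44, 0.177, 0.1468]
tool_rot: [2.438, 1.98, 0.001]
contact_force: [-0.2, -0.4, 0.1]
opening: 0.0516
grip_force: 52.4
```

```bash
python3 plan.py r.397,.263,.125,-11.8 
```

```text
t19.45 [0.44   0.177  0.1468] [[0.205, 0.979, 0.001], [0.979, -0.205, -0.0], [0.0, 0.001, -1.0]] F [-0.2 -0.4  0.1] op 0.0516 g 52.4 q [ 0.23 -0.25  2.04 -0.    1.35  0.43]
-> [  0.4424   0.1763   0.125  -11.8   ] | TURN total (x0.1rad) [ 0.01 -0.   -0.01] | SHIFT after turn (x.06m) [-0.    0.04  0.36] | world d [ 0.002 -0.001 -0.022]
```

{"api": "jog_arm", "payload": {"commands": [0, 0.04, 0.36, 0, 0, 0, 40, 0, 0, 0, 0, 0, 0, 40, 0, 0, 0, 0, 0, 0, 60, 0, 0, 0, 0, 0, 0, 60, 0, 0, 0, 0, 0, 0, 60, 0, 0, -0.8, 0, 0, 0, 60, 0, 0, -1, 0, 0, 0, 65, 0, 0, 0, 0, 0, 0, 65]}}

```text
t: 20.45
tool_pos: [0.4448, 0.1777, 0.2395]
tool_rot: [2.434, 1.978, 0.017]
contact_force: [-0.4, -0.6, -0.2]
opening: 0.065
grip_force: 0.0
```

```bash
python3 b.py 2>/dev/null| grep -E "^(strip|plug|step|slim|----|walls|block)"; python3 plan.py .594,-.279,.12,-19.5 .594,-.279,.006,-19.5
```

```text
strip 16 c [593.5 260.1] mean [617.5 208.8] size [ 74.5 220.6] long yaw deg 118.6 z 0.0353
block 0 c [0. 0.] mean [nan nan] size [0. 0.] long yaw deg 0.0 z nan
plug 0 c [0. 0.] mean [nan nan] size [0. 0.] long yaw deg 0.0 z nan
stepped 651 c [ 451.4 -274.8] mean [ 451.4 -276.1] size [39.4 91.7] long yaw deg 62.2 z 0.0182
stepped thick 326 c [ 452.1 -275.9] mean [ 440.7 -294.2] size [34.2 91.6] long yaw deg 58.8 z 0.0251
slim 453 c [ 551.3 -443.6] mean [ 551.4 -442.7] size [28.6 81.3] long yaw deg 160.2 z 0.0250
----
walls u [0.34396334 0.56183723] v [0.21924171 0.39158009]
t20.75 [0.4407 0.1767 0.2305] [[0.205, 0.979, -0.003], [0.979, -0.205, -0.001], [-0.001, -0.003, -1.0]] F [-0.1  0.  -0.7] op 0.0649 g 0.0 q [ 0.22 -0.32  1.95 -0.    1.51  0.43]
-> [  0.594  -0.279   0.12  -19.5  ] | TURN total (x0.1rad) [-0.03  0.02  1.34] | SHIFT after turn (x.06m) [-6.31  4.94  1.84] | world d [ 0.153 -0.456 -0.111]
-> [ 5.94e-01 -2.79e-01  6.00e-03 -1.95e+01] | TURN total (x0.1rad) [0. 0. 0.] | SHIFT after turn (x.06m) [0.  0.  1.9] | world d [ 0.     0.    -0.114]
```

{"api": "jog_arm", "payload": {"commands": [0, 0, 0, 0, 0, 0.67, 65, 0, 0, 0, 0, 0, 0.67, 65, -0.7, 0.55, 0, 0, 0, 0, 65, -0.7, 0.55, 0, 0, 0, 0, 65, -0.7, 0.55, 0, 0, 0, 0, 65, -0.7, 0.55, 0, 0, 0, 0, 65, -0.7, 0.55, 0, 0, 0, 0, 65, -0.7, 0.55, 0, 0, 0, 0, 65, -0.7, 0.55, 0, 0, 0, 0, 65, -0.7, 0.55, 0.5, 0, 0, 0, 65, -0.71, 0.54, 0.8, 0, 0, 0, 65, 0, 0, 0.54, 0, 0, 0, 65, 0, 0, 0, 0, 0, 0, 65, 0, 0, 0, 0, 0, 0, 65]}}

```text
t: 22.5
tool_pos: [0.593, -0.272, 0.1291]
tool_rot: [2.564, 1.814, 0.0]
contact_force: [0.1, 0.8, 0.9]
opening: 0.065
grip_force: 0.0
```

```bash
cat > c.py <<'E'
import sys; from h import *
# scene/wrist check of an offcut's pose: c.py cam name zlo
c,n,lo=sys.argv[1],sys.argv[2],float(sys.argv[3])
im=eyes.get_image(c);L=nets.silhouettes(c,n)
for d in L[:2]:
    m=cv2.erode(d["mask"].astype(np.uint8),np.ones((2,2)));v,u=np.nonzero(m);w=world(im,u,v);w=w[(w[:,2]>lo)&(w[:,2]<.045)]
    if len(w)<10: print(n,d["p"],"few");continue
    cc,s,a=cv2.minAreaRect((w[:,:2]*1000).astype(np.float32));b=cv2.boxPoints((cc,s,a));e=b[1]-b[0];f=b[2]-b[1];l=e if np.hypot(*e)>np.hypot(*f) else f
    print(c,n,"p%.2f"%d["p"],len(w),np.round(cc,1),np.round(sorted(s),1),"yaw %.1f"%(np.degrees(np.arctan2(l[1],l[0]))%180),"z %.4f"%np.median(w[:,2]))
E
python3 c.py wrist strip .018;python3 c.py scene strip .018; python3 plan.py .594,-.279,.006,-19.5
```

```text
wrist strip p0.95 6354 [ 592.3 -280.9] [ 35.4 100.4] yaw 70.3 z 0.0239
scene strip p0.82 219 [ 594.8 -277.8] [36.4 93.8] yaw 71.4 z 0.0228
t22.70 [ 0.5937 -0.2722  0.1307] [[0.333, 0.943, 0.003], [0.943, -0.333, -0.002], [-0.001, 0.004, -1.0]] F [ 0.2 -0.  -0.1] op 0.0647 g 0.0 q [-0.54  0.19  1.63 -0.    1.31 -0.2 ]
-> [ 5.94e-01 -2.79e-01  6.00e-03 -1.95e+01] | TURN total (x0.1rad) [0.04 0.01 0.01] | SHIFT after turn (x.06m) [-0.1   0.04  2.08] | world d [ 0.    -0.007 -0.125]
```

{"api": "jog_arm", "payload": {"commands": [-0.06, 0.02, 1, 0, 0, 0, 65, -0.06, 0.01, 0.7, 0, 0, 0, 65, 0, 0, 0.35, 0, 0, 0, 65, 0, 0, 0, 0, 0, 0, 65, 0, 0, 0, 0, 0, 0, 25, 0, 0, 0, 0, 0, 0, 25, 0, 0, 0, 0, 0, 0, 25, 0, 0, 0, 0, 0, 0, 25, 0, 0, 0, 0, 0, 0, 25, 0, 0, -0.7, 0, 0, 0, 25, 0, 0, -1, 0, 0, 0, 25, 0, 0, -1, 0, 0, 0, 25, 0, 0, -1, 0, 0, 0, 25, 0, 0, 0, 0, 0, 0, 25]}}

```text
t: 24.45
tool_pos: [0.595, -0.2814, 0.2363]
tool_rot: [2.554, 1.806, 0.009]
contact_force: [-0.4, 0.3, -0.8]
opening: 0.0348
grip_force: 50.8
```

```bash
python3 plan.py r.4525,.30,.23,-11.8
```

```text
t24.45 [ 0.595  -0.2814  0.2363] [[0.333, 0.943, 0.012], [0.943, -0.333, -0.007], [-0.003, 0.014, -1.0]] F [-0.4  0.3 -0.8] op 0.0348 g 50.8 q [-0.55  0.12  1.54 -0.    1.47 -0.21]
-> [  0.5043   0.2011   0.23   -11.8   ] | TURN total (x0.1rad) [ 0.14  0.04 -1.34] | SHIFT after turn (x.06m) [ 7.56 -3.12  0.11] | world d [-0.091  0.482 -0.006]
```

{"api": "jog_arm", "payload": {"commands": [0, 0, 0, 0, 0, -0.67, 25, 0, 0, 0, 0, 0, -0.67, 25, 0.76, -0.3, 0, 0, 0, 0, 25, 0.76, -0.3, 0, 0, 0, 0, 25, 0.76, -0.3, 0, 0, 0, 0, 25, 0.76, -0.3, 0, 0, 0, 0, 25, 0.76, -0.3, 0, 0, 0, 0, 25, 0.76, -0.31, 0, 0, 0, 0, 25, 0.75, -0.31, 0, 0, 0, 0, 25, 0.75, -0.31, 0, 0, 0, 0, 25, 0.75, -0.31, 0, 0, 0, 0, 25, 0.75, -0.31, 0, 0, 0, 0, 25, 0, 0, 0.3, 0, 0, 0, 25, 0, 0, 0.8, 0, 0, 0, 25, 0, 0, 0.3, 0, 0, 0, 25, 0, 0, 0, 0, 0, 0, 25, 0, 0, 0, 0, 0, 0, 25]}}

```text
t: 26.58
tool_pos: [0.5068, 0.2016, 0.1449]
tool_rot: [2.438, 1.98, 0.003]
contact_force: [0.2, 0.2, -0.3]
opening: 0.0345
grip_force: 50.8
```

```bash
python3 plan.py r.456,.302,.136,-11.8 
```

```text
t26.57 [0.5068 0.2016 0.1449] [[0.205, 0.979, 0.002], [0.979, -0.205, 0.0], [0.001, 0.002, -1.0]] F [ 0.2  0.2 -0.3] op 0.0345 g 50.8 q [ 0.24 -0.07  1.88 -0.    1.33  0.45]
-> [  0.5081   0.2024   0.136  -11.8   ] | TURN total (x0.1rad) [ 0.02 -0.01 -0.01] | SHIFT after turn (x.06m) [0.02 0.02 0.15] | world d [ 0.001  0.001 -0.009]
```

Next is the stepped bar: I'll release the strip, then look at the tray.

{"api": "jog_arm", "payload": {"commands": [0, 0, 0.17, 0, 0, 0, 25, 0, 0, 0, 0, 0, 0, 25, 0, 0, 0, 0, 0, 0, 44, 0, 0, 0, 0, 0, 0, 44, 0, 0, 0, 0, 0, 0, 44, 0, 0, -0.8, 0, 0, 0, 44, 0, 0, -0.8, 0, 0, 0, 60, -0.8, 0, 0, 0, 0, 0, 60, -0.8, 0, 0, 0, 0, 0, 60, -0.8, 0, 0, 0, 0, 0, 60, -0.8, 0, 0, 0, 0, 0, 60, 0, 0, 0, 0, 0, 0, 60]}}

```text
t: 28.08
tool_pos: [0.466, 0.0116, 0.2295]
tool_rot: [2.442, 1.975, 0.0]
contact_force: [0.5, 1.5, 0.5]
opening: 0.0599
grip_force: 0.0
```

```bash
python3 -c "
from h import *
im=eyes.get_image('top');i=im['image'][190:345,150:330];cv2.imwrite('pics/t3.png',cv2.resize(cv2.cvtColor(i,4),None,fx=3,fy=3,interpolation=2))"
python3 c.py top stepped .006; python3 c.py scene stepped .006; python3 plan.py .4515,-.276,.12,-31 .4515,-.276,.006,-31
```

```text
top stepped p0.64 613 [ 451.2 -275.9] [33.7 90.1] yaw 59.0 z 0.0209
scene stepped p0.65 253 [ 453.1 -272.7] [37.1 93. ] yaw 57.5 z 0.0133
scene stepped p0.18 2510 [652.5 106.5] [207.4 323.4] yaw 166.2 z 0.0384
t28.32 [0.4665 0.0148 0.2292] [[0.203, 0.979, -0.0], [0.979, -0.203, 0.0], [0.0, -0.0, -1.0]] F [ 0.3 -0.4  0.4] op 0.0600 g 0.0 q [-0.13 -0.34  1.97  0.    1.51  0.08]
-> [  0.4515  -0.276    0.12   -31.    ] | TURN total (x0.1rad) [-0.   -0.    3.37] | SHIFT after turn (x.06m) [-4.28  2.28  1.82] | world d [-0.015 -0.291 -0.109]
-> [ 4.515e-01 -2.760e-01  6.000e-03 -3.100e+01] | TURN total (x0.1rad) [0. 0. 0.] | SHIFT after turn (x.06m) [0.  0.  1.9] | world d [ 0.     0.    -0.114]
```

View pics/t3.png

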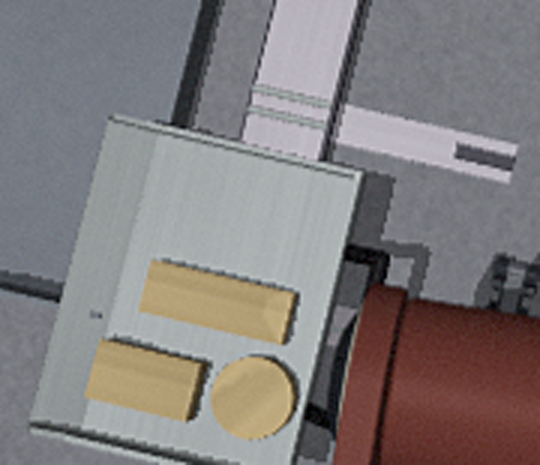

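The crop shows the block at (145,378), the plug at (252,397) and the strip at (220,300), all lying flat in the tray with the upper part free. The detent lines show on the rail at (290,100). I'll take the stepped bar by its thick half.

{"api": "jog_arm", "payload": {"commands": [0, 0, 0, 0, 0, 0.85, 60, 0, 0, 0, 0, 0, 0.84, 60, 0, 0, 0, 0, 0, 0.84, 60, 0, 0, 0, 0, 0, 0.84, 60, -0.74, 0.38, 0, 0, 0, 0, 60, -0.74, 0.38, 0, 0, 0, 0, 60, -0.74, 0.38, 0, 0, 0, 0, 60, -0.74, 0.38, 0.3, 0, 0, 0, 60, -0.75, 0.38, 0.7, 0, 0, 0, 60, -0.75, 0.38, 0.7, 0, 0, 0, 60, 0, 0, 0, 0, 0, 0, 60, 0, 0, 0, 0, 0, 0, 60]}}

```text
t: 29.82
tool_pos: [0.4463, -0.2804, 0.1314]
tool_rot: [-2.735, -1.546, -0.001]
contact_force: [-0.6, -0.1, -0.2]
opening: 0.0601
grip_force: 0.0
```

```bash
python3 c.py wrist stepped .006;python3 c.py wrist stepped .018; python3 plan.py .4443,-.288,.006,-31
```

```text
wrist stepped p0.58 5495 [ 450.1 -277.6] [33.3 90.2] yaw 59.0 z 0.0134
wrist stepped p0.83 2626 [ 438.6 -296.5] [33.4 45.4] yaw 59.5 z 0.0239
t30.02 [ 0.4468 -0.2805  0.1329] [[0.515, 0.857, 0.002], [0.857, -0.515, -0.002], [-0.0, 0.003, -1.0]] F [-0.3 -1.   0.2] op 0.0601 g 0.0 q [-0.7  -0.1   1.93  0.    1.31 -0.16]
-> [ 4.443e-01 -2.880e-01  6.000e-03 -3.100e+01] | TURN total (x0.1rad) [0.03 0.   0.  ] | SHIFT after turn (x.06m) [-0.13  0.03  2.11] | world d [-0.002 -0.008 -0.127]
```

{"api": "jog_arm", "payload": {"commands": [-0.07, 0.02, 1, 0, 0, 0, 60, -0.07, 0, 0.7, 0, 0, 0, 60, 0, 0, 0.4, 0, 0, 0, 60, 0, 0, 0, 0, 0, 0, 60, 0, 0, 0, 0, 0, 0, 25, 0, 0, 0, 0, 0, 0, 25, 0, 0, 0, 0, 0, 0, 25, 0, 0, 0, 0, 0, 0, 25, 0, 0, 0, 0, 0, 0, 25, 0, 0, -0.7, 0, 0, 0, 25, 0, 0, -1, 0, 0, 0, 25, 0, 0, -1, 0, 0, 0, 25, 0, 0, -1, 0, 0, 0, 25, 0, 0, 0, 0, 0, 0, 25]}}

```text
t: 31.78
tool_pos: [0.4448, -0.2911, 0.235]
tool_rot: [2.725, 1.538, 0.007]
contact_force: [0.4, -1.0, -0.8]
opening: 0.0329
grip_force: 50.2
```

```bash
python3 plan.py r.5,.289,.23,-11.8
```

```text
t31.77 [ 0.4448 -0.2911  0.235 ] [[0.517, 0.856, 0.01], [0.856, -0.517, -0.009], [-0.002, 0.013, -1.0]] F [ 0.4 -1.  -0.8] op 0.0329 g 50.2 q [-0.72 -0.18  1.83 -0.    1.48 -0.18]
-> [  0.5486   0.1807   0.23   -11.8   ] | TURN total (x0.1rad) [ 0.13  0.05 -3.37] | SHIFT after turn (x.06m) [8.05 0.08 0.08] | world d [ 0.104  0.472 -0.005]
```

{"api": "jog_arm", "payload": {"commands": [0, 0, 0, 0, 0, -0.85, 25, 0, 0, 0, 0, 0, -0.84, 25, 0, 0, 0, 0, 0, -0.84, 25, 0, 0, 0, 0, 0, -0.84, 25, 0.8, 0, 0, 0, 0, 0, 25, 0.8, 0, 0, 0, 0, 0, 25, 0.8, 0, 0, 0, 0, 0, 25, 0.8, 0.02, 0, 0, 0, 0, 25, 0.8, 0.02, 0, 0, 0, 0, 25, 0.81, 0.02, 0, 0, 0, 0, 25, 0.81, 0.02, 0, 0, 0, 0, 25, 0.81, 0, 0, 0, 0, 0, 25, 0.81, 0, 0, 0, 0, 0, 25, 0.81, 0, 0, 0, 0, 0, 25, 0, 0, 0.3, 0, 0, 0, 25, 0, 0, 0.8, 0, 0, 0, 25, 0, 0, 0.3, 0, 0, 0, 25, 0, 0, 0, 0, 0, 0, 25, 0, 0, 0, 0, 0, 0, 25]}}

```text
t: 34.15
tool_pos: [0.5468, 0.1826, 0.1449]
tool_rot: [2.438, 1.98, 0.003]
contact_force: [0.1, 0.5, 0.2]
opening: 0.0329
grip_force: 50.2
```

```bash
python3 plan.py r.5,.289,.136,-11.8
```

```text
t34.15 [0.5468 0.1826 0.1449] [[0.205, 0.979, 0.002], [0.979, -0.205, 0.0], [0.001, 0.002, -1.0]] F [0.1 0.5 0.2] op 0.0329 g 50.2 q [ 0.19  0.01  1.81 -0.    1.32  0.4 ]
-> [  0.5486   0.1807   0.136  -11.8   ] | TURN total (x0.1rad) [ 0.02 -0.01 -0.01] | SHIFT after turn (x.06m) [-0.03  0.04  0.15] | world d [ 0.002 -0.002 -0.009]
```

{"api": "jog_arm", "payload": {"commands": [0, 0.04, 0.17, 0, 0, 0, 25, 0, 0, 0, 0, 0, 0, 25, 0, 0, 0, 0, 0, 0, 42, 0, 0, 0, 0, 0, 0, 42, 0, 0, 0, 0, 0, 0, 42, 0, 0, -0.8, 0, 0, 0, 42, 0, 0, -0.8, 0, 0, 0, 55, -0.8, 0, 0, 0, 0, 0, 55, -0.9, 0, 0, 0, 0, 0, 55, -0.9, 0, 0, 0, 0, 0, 55, -0.9, 0, 0, 0, 0, 0, 55, -0.9, 0, 0, 0, 0, 0, 55, -0.9, 0, 0, 0, 0, 0, 55, -0.9, 0, 0, 0, 0, 0, 55, 0, 0, 0, 0, 0, 0, 55]}}

```text
t: 36.02
tool_pos: [0.4712, -0.1845, 0.2292]
tool_rot: [2.443, 1.974, -0.0]
contact_force: [-0.1, 0.5, -0.4]
opening: 0.0549
grip_force: 0.0
```

```bash
python3 c.py top slim .018; python3 c.py scene slim .018; python3 plan.py .551,-.443,.12,70.2
```

```text
top slim p0.94 442 [ 550.5 -443.1] [28.9 78.6] yaw 160.6 z 0.0251
scene slim p0.69 138 [ 552.7 -440.7] [28.8 77.1] yaw 160.0 z 0.0220
t36.23 [ 0.4723 -0.1807  0.229 ] [[0.203, 0.979, 0.0], [0.979, -0.203, 0.0], [0.0, 0.0, -1.0]] F [-0.8 -0.2  0.6] op 0.0549 g 0.0 q [-0.51 -0.24  1.89  0.    1.49 -0.31]
-> [ 0.551 -0.443  0.12  70.2  ] | TURN total (x0.1rad) [  0.   -0.  -14.3] | SHIFT after turn (x.06m) [-2.72 -3.67  1.82] | world d [ 0.079 -0.262 -0.109]
```

{"api": "jog_arm", "payload": {"commands": [0, 0, 0, 0, 0, -0.96, 55, 0, 0, 0, 0, 0, -0.96, 55, 0, 0, 0, 0, 0, -0.96, 55, 0, 0, 0, 0, 0, -0.96, 55, 0, 0, 0, 0, 0, -0.96, 55, 0, 0, 0, 0, 0, -0.95, 55, 0, 0, 0, 0, 0, -0.95, 55, 0, 0, 0, 0, 0, -0.95, 55, 0, 0, 0, 0, 0, -0.95, 55, 0, 0, 0, 0, 0, -0.95, 55, 0, 0, 0, 0, 0, -0.95, 55, 0, 0, 0, 0, 0, -0.95, 55, 0, 0, 0, 0, 0, -0.95, 55, 0, 0, 0, 0, 0, -0.95, 55, 0, 0, 0, 0, 0, -0.95, 55, -0.55, -0.73, 0.3, 0, 0, 0, 55, -0.55, -0.73, 0.4, 0, 0, 0, 55, -0.54, -0.73, 0.4, 0, 0, 0, 55, -0.54, -0.74, 0.4, 0, 0, 0, 55, -0.54, -0.74, 0.3, 0, 0, 0, 55]}}

```text
t: 38.72
tool_pos: [0.5521, -0.4438, 0.1195]
tool_rot: [-0.538, -3.094, -0.002]
contact_force: [0.2, 0.1, 1.2]
opening: 0.0547
grip_force: 0.0
```

{"api": "jog_arm", "payload": {"commands": [0, 0, 0, 0, 0, 0, 55, 0, 0, 0, 0, 0, 0, 55]}}

```text
t: 38.98
tool_pos: [0.5515, -0.4428, 0.1207]
tool_rot: [-0.539, -3.094, -0.001]
contact_force: [-0.1, -0.3, 0.0]
opening: 0.0548
grip_force: 0.0
```

```bash
python3 c.py wrist slim .018; python3 plan.py .551,-.443,.006,70.2
```

```text
wrist slim p0.71 4084 [ 548.8 -445.6] [25.9 80.2] yaw 160.8 z 0.0239
t39.08 [ 0.5517 -0.4428  0.1224] [[-0.941, 0.338, 0.001], [0.338, 0.941, -0.001], [-0.002, -0.0, -1.0]] F [0.2 0.8 0.5] op 0.0549 g 0.0 q [-0.78  0.32  1.49  0.    1.32 -2.01]
-> [ 5.51e-01 -4.43e-01  6.00e-03  7.02e+01] | TURN total (x0.1rad) [-0.    0.02  0.01] | SHIFT after turn (x.06m) [ 0.01 -0.01  1.94] | world d [-0.001 -0.    -0.116]
```

{"api": "jog_arm", "payload": {"commands": [0.01, -0.02, 1, 0, 0, 0, 55, 0, 0, 0.6, 0, 0, 0, 55, 0, 0, 0.32, 0, 0, 0, 55, 0, 0, 0, 0, 0, 0, 55, 0, 0, 0, 0, 0, 0, 18, 0, 0, 0, 0, 0, 0, 16, 0, 0, 0, 0, 0, 0, 16, 0, 0, 0, 0, 0, 0, 16, 0, 0, 0, 0, 0, 0, 16, 0, 0, -0.7, 0, 0, 0, 16, 0, 0, -1, 0, 0, 0, 16, 0, 0, -1, 0, 0, 0, 16, 0, 0, -1, 0, 0, 0, 16, 0, 0, 0, 0, 0, 0, 16]}}

```text
t: 40.83
tool_pos: [0.5522, -0.4477, 0.2373]
tool_rot: [0.54, 3.083, -0.013]
contact_force: [-0.0, 0.4, -0.6]
opening: 0.0244
grip_force: 50.5
```

```bash
python3 plan.py r.5375,.302,.235,-11.8
```

```text
t40.83 [ 0.5522 -0.4477  0.2373] [[-0.94, 0.34, 0.01], [0.34, 0.94, -0.01], [-0.013, -0.006, -1.0]] F [-0.   0.4 -0.6] op 0.0244 g 50.5 q [-0.79  0.24  1.4   0.    1.49 -2.01]
-> [  0.5879   0.1857   0.235  -11.8   ] | TURN total (x0.1rad) [ 0.04  0.15 14.3 ] | SHIFT after turn (x.06m) [10.45 -1.58  0.04] | world d [ 0.036  0.633 -0.002]
```

{"api": "jog_arm", "payload": {"commands": [0, 0, 0, 0, 0, 0.96, 16, 0, 0, 0, 0, 0, 0.96, 16, 0, 0, 0, 0, 0, 0.96, 16, 0, 0, 0, 0, 0, 0.96, 16, 0, 0, 0, 0, 0, 0.96, 16, 0, 0, 0, 0, 0, 0.95, 16, 0, 0, 0, 0, 0, 0.95, 16, 0, 0, 0, 0, 0, 0.95, 16, 0, 0, 0, 0, 0, 0.95, 16, 0, 0, 0, 0, 0, 0.95, 16, 0, 0, 0, 0, 0, 0.95, 16, 0, 0, 0, 0, 0, 0.95, 16, 0, 0, 0, 0, 0, 0.95, 16, 0, 0, 0, 0, 0, 0.95, 16, 0, 0, 0, 0, 0, 0.95, 16]}}

```text
t: 42.7
tool_pos: [0.5491, -0.4447, 0.2261]
tool_rot: [-2.439, -1.976, 0.0]
contact_force: [-0.7, -0.2, -0.3]
opening: 0.0252
grip_force: 50.5
```

{"api": "jog_arm", "payload": {"commands": [0.8, -0.12, 0, 0, 0, 0, 16, 0.8, -0.12, 0, 0, 0, 0, 16, 0.8, -0.12, 0, 0, 0, 0, 16, 0.8, -0.12, 0, 0, 0, 0, 16, 0.8, -0.12, 0, 0, 0, 0, 16, 0.8, -0.12, 0, 0, 0, 0, 16, 0.8, -0.12, 0, 0, 0, 0, 16, 0.8, -0.12, 0, 0, 0, 0, 16, 0.8, -0.12, 0, 0, 0, 0, 16, 0.8, -0.12, 0, 0, 0, 0, 16, 0.8, -0.12, 0, 0, 0, 0, 16, 0.8, -0.13, 0, 0, 0, 0, 16, 0.8, -0.13, 0, 0, 0, 0, 16, 0, 0, 0, 0, 0, 0, 16, 0, 0, 0.6, 0, 0, 0, 16, 0, 0, 0.6, 0, 0, 0, 16, 0, 0, 0, 0, 0, 0, 16, 0, 0, 0, 0, 0, 0, 16]}}

```text
t: 44.95
tool_pos: [0.5851, 0.1844, 0.1568]
tool_rot: [2.438, 1.98, 0.001]
contact_force: [-0.2, 0.3, -0.6]
opening: 0.0247
grip_force: 50.5
```

```bash
python3 plan.py r.5375,.302,.145,-11.8
```

```text
t44.95 [0.5851 0.1844 0.1568] [[0.205, 0.979, 0.001], [0.979, -0.205, 0.0], [0.0, 0.001, -1.0]] F [-0.2  0.3 -0.6] op 0.0247 g 50.5 q [ 0.18  0.08  1.71 -0.    1.35  0.39]
-> [  0.5879   0.1857   0.145  -11.8   ] | TURN total (x0.1rad) [ 0.01 -0.   -0.01] | SHIFT after turn (x.06m) [0.03 0.04 0.2 ] | world d [ 0.003  0.001 -0.012]
```

{"api": "jog_arm", "payload": {"commands": [0.02, 0.03, 0.18, 0, 0, 0, 16, 0, 0, 0, 0, 0, 0, 16, 0, 0, 0, 0, 0, 0, 36, 0, 0, 0, 0, 0, 0, 36, 0, 0, 0, 0, 0, 0, 36, 0, 0, -0.8, 0, 0, 0, 36, 0, 0, -0.8, 0, 0, 0, 50, -0.9, 0, 0, 0, 0, 0, 50, -0.9, 0, 0, 0, 0, 0, 50, -0.9, 0, 0, 0, 0, 0, 50, -0.9, 0, 0, 0, 0, 0, 50, -0.9, 0, 0, 0, 0, 0, 50, -0.9, 0, 0, 0, 0, 0, 50, 0, 0, 0, 0, 0, 0, 50]}}

```text
t: 46.7
tool_pos: [0.5196, -0.1342, 0.2412]
tool_rot: [2.443, 1.974, -0.0]
contact_force: [0.5, 0.9, 0.2]
opening: 0.0502
grip_force: 0.0
```

```bash
python3 -c "
from h import *
im=eyes.get_image('top');i=im['image'][190:345,150:540];cv2.imwrite('pics/t5.png',cv2.resize(cv2.cvtColor(i,4),None,fx=2,fy=2,interpolation=2))"
python3 b.py 2>/dev/null| sed -n '/----/,$p'; python3 plan.py r.4525,.195,.23,78.2 r.4525,.195,.158,78.2
```

```text
----
near [0.4751 0.0561 0.008 ] u 0.4536 v 0.1521 [1.212 1.206 1.209 1.156 1.158]
far [0.6212 0.0265 0.0061] u 0.6027 v 0.1530 [1.227 1.222 1.225 1.225 1.221]
ptip [0.5249 0.0489 0.0024] u 0.5039 v 0.1552 [1.224 1.218 1.219 1.221 1.221]
pbase [0.5288 0.0763 0.0023] u 0.5020 v 0.1828 [1.223 1.22  1.22  1.221 1.222]
handle u [0.39356869 0.45214074 0.51144803] v [0.18972093 0.1952636  0.20226588]
walls u [0.34307869 0.56119885] v [0.22463634 0.38579507]
rail u [0.29026351 0.76605448] v [0.2701918  0.32986479]
floor u [0.34667428 0.55748809] v [0.2259023  0.39586302]
t47.05 [ 0.5205 -0.1301  0.241 ] [[0.203, 0.979, 0.0], [0.979, -0.203, 0.0], [0.0, -0.0, -1.0]] F [-0.7 -0.4 -0. ] op 0.0498 g 0.0 q [-0.38 -0.17  1.81  0.    1.5  -0.18]
-> [ 0.4828  0.0983  0.23   78.2   ] | TURN total (x0.1rad) [  0.    -0.   -15.69] | SHIFT after turn (x.06m) [1.39 3.6  0.18] | world d [-0.038  0.228 -0.011]
-> [ 0.4828  0.0983  0.158  78.2   ] | TURN total (x0.1rad) [0. 0. 0.] | SHIFT after turn (x.06m) [0.  0.  1.2] | world d [ 0.     0.    -0.072]
```

View pics/t5.png

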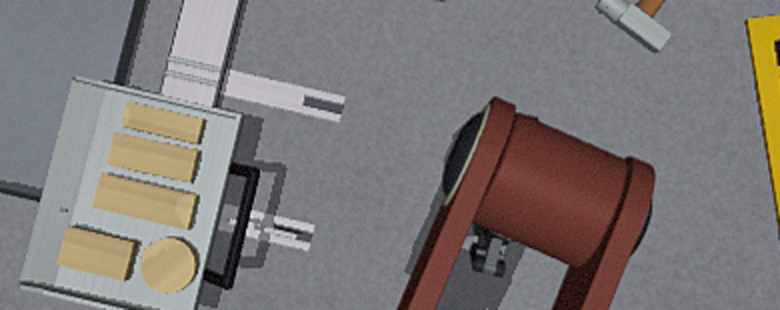

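The picture shows all five offcuts flat in the tray (slim at (165,122), stepped at (155,157), strip at (148,200), block at (97,253), plug at (168,265)). The pointer lies over the loading mark at (290,233). Next I grasp the handle and push the carrier to the tipping station.

{"api": "jog_arm", "payload": {"commands": [0, 0, 0, 0, 0, -0.98, 45, 0, 0, 0, 0, 0, -0.98, 45, 0, 0, 0, 0, 0, -0.98, 45, 0, 0, 0, 0, 0, -0.98, 45, 0, 0, 0, 0, 0, -0.98, 45, 0, 0, 0, 0, 0, -0.98, 45, 0, 0, 0, 0, 0, -0.98, 45, 0, 0, 0, 0, 0, -0.98, 45, 0, 0, 0, 0, 0, -0.98, 45, 0, 0, 0, 0, 0, -0.98, 45, 0, 0, 0, 0, 0, -0.98, 45, 0, 0, 0, 0, 0, -0.98, 45, 0, 0, 0, 0, 0, -0.98, 45, 0, 0, 0, 0, 0, -0.98, 45, 0, 0, 0, 0, 0, -0.98, 45, 0, 0, 0, 0, 0, -0.98, 45]}}

```text
t: 49.05
tool_pos: [0.5205, -0.1304, 0.241]
tool_rot: [-0.32, -3.125, -0.0]
contact_force: [0.5, -0.2, -0.5]
opening: 0.0451
grip_force: 0.0
```

{"api": "jog_arm", "payload": {"commands": [0.28, 0.72, 0, 0, 0, 0, 45, 0.28, 0.72, 0, 0, 0, 0, 45, 0.28, 0.72, 0, 0, 0, 0, 45, 0.28, 0.72, 0, 0, 0, 0, 45, 0.27, 0.72, 0, 0, 0, 0, 45, 0, 0, 0, 0, 0, 0, 45, 0, 0, 0, 0, 0, 0, 45]}}

```text
t: 49.92
tool_pos: [0.4834, 0.0976, 0.241]
tool_rot: [0.325, 3.125, -0.001]
contact_force: [0.1, 0.4, -0.1]
opening: 0.0452
grip_force: 0.0
```

```bash
python3 plan.py r.4525,.195,.158,78.2
```

```text
t49.92 [0.4834 0.0976 0.241 ] [[-0.979, 0.206, 0.0], [0.206, 0.979, -0.0], [-0.0, -0.0, -1.0]] F [ 0.1  0.4 -0.1] op 0.0452 g 0.0 q [ 0.05 -0.28  1.9  -0.    1.52 -1.31]
-> [ 0.4828  0.0983  0.158  78.2   ] | TURN total (x0.1rad) [-0.    0.   -0.01] | SHIFT after turn (x.06m) [0.01 0.01 1.38] | world d [-0.001  0.001 -0.083]
```

{"api": "jog_arm", "payload": {"commands": [0, 0.01, 0.6, 0, 0, 0, 45, 0, 0, 0.5, 0, 0, 0, 45, 0, 0, 0.26, 0, 0, 0, 45, 0, 0, 0, 0, 0, 0, 45, 0, 0, 0, 0, 0, 0, 5, 0, 0, 0, 0, 0, 0, 5, 0, 0, 0, 0, 0, 0, 5, 0, 0, 0, 0, 0, 0, 5], "newtons": 60}}

```text
t: 50.92
tool_pos: [0.4846, 0.0979, 0.1612]
tool_rot: [0.327, 3.121, 0.0]
contact_force: [-0.9, 0.1, 7.0]
opening: 0.0094
grip_force: 58.8
```

{"api": "jog_arm", "payload": {"commands": [-0.08, 0, 0, 0, 0, 0, 5, -0.14, 0, 0, 0, 0, 0, 5, -0.15, 0, 0, 0, 0, 0, 5, -0.15, 0, 0, 0, 0, 0, 5, -0.15, 0, 0, 0, 0, 0, 5, -0.15, 0, 0, 0, 0, 0, 5, -0.15, 0, 0, 0, 0, 0, 5, -0.15, 0, 0, 0, 0, 0, 5, -0.15, 0, 0, 0, 0, 0, 5, -0.15, 0, 0, 0, 0, 0, 5, -0.15, 0, 0, 0, 0, 0, 5, -0.15, 0, 0, 0, 0, 0, 5, -0.15, 0, 0, 0, 0, 0, 5, -0.15, 0, 0, 0, 0, 0, 5, -0.15, 0, 0, 0, 0, 0, 5, -0.15, 0, 0, 0, 0, 0, 5, -0.12, 0, 0, 0, 0, 0, 5, -0.06, 0, 0, 0, 0, 0, 5, 0, 0, 0, 0, 0, 0, 5, 0, 0, 0, 0, 0, 0, 5]}}

```text
t: 53.42
tool_pos: [0.6318, 0.0672, 0.1612]
tool_rot: [0.327, 3.12, 0.002]
contact_force: [0.7, 1.5, 4.9]
opening: 0.0098
grip_force: 58.8
```

```bash
python3 plan.py r.6025,.195,.158,78.2;python3 b.py 2>/dev/null| grep -E "^(walls|floor)"
```

```text
t53.42 [0.6318 0.0672 0.1612] [[-0.978, 0.207, 0.004], [0.207, 0.978, 0.001], [-0.004, 0.001, -1.0]] F [0.7 1.5 4.9] op 0.0098 g 58.8 q [-0.01  0.12  1.66  0.    1.36 -1.37]
-> [6.297e-01 6.770e-02 1.580e-01 7.820e+01] | TURN total (x0.1rad) [ 0.01  0.04 -0.03] | SHIFT after turn (x.06m) [0.04 0.   0.05] | world d [-0.002  0.    -0.003]
walls u [0.49329257 0.7118954 ] v [0.22518991 0.39416833]
floor u [0.42634589 0.61459617] v [0.23392416 0.40058222]
```

```bash
python3 -c "
import numpy as np
r=.195;t=np.radians(157.38)
a=np.linspace(0,1.39,19)
v=r*np.cos(t-a)/.06;z=-r*np.sin(t-a)/.06
V=np.round(v-v[0],2);Z=np.round(z-z[0],2)
print([x for i in range(18) for x in (0,round(V[i+1]-V[i],2),round(Z[i+1]-Z[i],2),0,0,0,5)])
print(V[-1],Z[-1])"
```

```text
[0, np.float64(0.11), np.float64(-0.23), 0, 0, 0, 5, 0, np.float64(0.12), np.float64(-0.22), 0, 0, 0, 5, 0, np.float64(0.14), np.float64(-0.21), 0, 0, 0, 5, 0, np.float64(0.15), np.float64(-0.19), 0, 0, 0, 5, 0, np.float64(0.17), np.float64(-0.19), 0, 0, 0, 5, 0, np.float64(0.18), np.float64(-0.17), 0, 0, 0, 5, 0, np.float64(0.2), np.float64(-0.16), 0, 0, 0, 5, 0, np.float64(0.21), np.float64(-0.14), 0, 0, 0, 5, 0, np.float64(0.22), np.float64(-0.12), 0, 0, 0, 5, 0, np.float64(0.22), np.float64(-0.11), 0, 0, 0, 5, 0, np.float64(0.24), np.float64(-0.09), 0, 0, 0, 5, 0, np.float64(0.24), np.float64(-0.07), 0, 0, 0, 5, 0, np.float64(0.24), np.float64(-0.05), 0, 0, 0, 5, 0, np.float64(0.25), np.float64(-0.04), 0, 0, 0, 5, 0, np.float64(0.25), np.float64(-0.01), 0, 0, 0, 5, 0, np.float64(0.25), np.float64(0.01), 0, 0, 0, 5, 0, np.float64(0.25), np.float64(0.02), 0, 0, 0, 5, 0, np.float64(0.25), np.float64(0.04), 0, 0, 0, 5]
3.69 -1.93
```

{"api": "jog_arm", "payload": {"commands": [0, 0.11, -0.23, 0, 0, 0, 5, 0, 0.12, -0.22, 0, 0, 0, 5, 0, 0.14, -0.21, 0, 0, 0, 5, 0, 0.15, -0.19, 0, 0, 0, 5, 0, 0.17, -0.19, 0, 0, 0, 5, 0, 0.18, -0.17, 0, 0, 0, 5, 0, 0, 0, 0, 0, 0, 5]}}

```text
t: 54.6
tool_pos: [0.6412, 0.1165, 0.2341]
tool_rot: [0.328, 3.124, -0.007]
contact_force: [-1.3, -7.4, 4.9]
opening: 0.0095
grip_force: 58.9
```

{"api": "jog_arm", "payload": {"commands": [0, 0.2, -0.16, 0, 0, 0, 5, 0, 0.21, -0.14, 0, 0, 0, 5, 0, 0.22, -0.12, 0, 0, 0, 5, 0, 0.22, -0.11, 0, 0, 0, 5, 0, 0.24, -0.09, 0, 0, 0, 5, 0, 0.24, -0.07, 0, 0, 0, 5, 0, 0.24, -0.05, 0, 0, 0, 5, 0, 0.25, -0.04, 0, 0, 0, 5, 0, 0.25, -0.01, 0, 0, 0, 5, 0, 0.25, 0.01, 0, 0, 0, 5, 0, 0.25, 0.02, 0, 0, 0, 5, 0, 0.23, 0.04, 0, 0, 0, 5, 0, 0, 0, 0, 0, 0, 5, 0, 0, 0, 0, 0, 0, 5, 0, 0, 0, 0, 0, 0, 5]}}

```text
t: 56.48
tool_pos: [0.6762, 0.2832, 0.2772]
tool_rot: [0.326, 3.123, 0.002]
contact_force: [-0.2, -0.1, 6.3]
opening: 0.0095
grip_force: 65.2
```

```bash
python3 -c "
from h import *
st()
for c in ('scene','top'):
  im=eyes.get_image(c);save(im,'tip_'+c)
a=cv2.imread('pics/tip_top.png')[110:350,100:340];b=cv2.imread('pics/tip_scene.png')[160:420,300:560]
cv2.imwrite('pics/tip.png',np.hstack([cv2.resize(a,(390,390)),cv2.resize(b,(390,390))]))"
```

```text
t56.48 [0.6762 0.2832 0.2772] [[-0.978, 0.207, 0.002], [0.207, 0.978, 0.001], [-0.002, 0.002, -1.0]] F [-0.2 -0.1  6.3] op 0.0095 g 65.2 q [ 0.29  0.28  1.28  0.    1.58 -1.07]
```

View pics/tip.png

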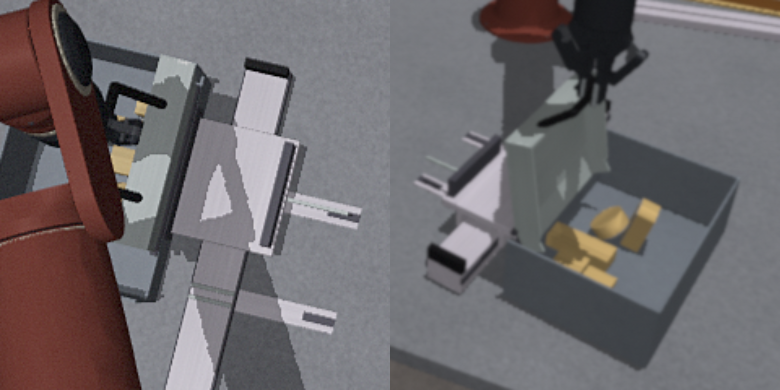

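The left half shows the tray nearly vertical over the bin, with the pointer on the tipping mark at (340,214). The right half shows offcuts lying in the bin at around (560,245), (610,220), (645,225) and (600,275). I'll nudge the tray to its stop, hold it there, then lower it by the reverse arc.

{"api": "jog_arm", "payload": {"commands": [0, 0.05, 0.01, 0, 0, 0, 5, 0, 0, 0, 0, 0, 0, 5, 0, 0, 0, 0, 0, 0, 5, 0, 0, 0, 0, 0, 0, 5, 0, 0, 0, 0, 0, 0, 5, 0, 0, 0, 0, 0, 0, 5]}}

```text
t: 57.32
tool_pos: [0.6767, 0.2859, 0.2766]
tool_rot: [0.327, 3.123, 0.002]
contact_force: [-0.4, 0.4, 6.4]
opening: 0.0096
grip_force: 65.3
```

{"api": "jog_arm", "payload": {"commands": [0, -0.28, -0.05, 0, 0, 0, 5, 0, -0.25, -0.02, 0, 0, 0, 5, 0, -0.25, -0.01, 0, 0, 0, 5, 0, -0.25, 0.01, 0, 0, 0, 5, 0, -0.25, 0.04, 0, 0, 0, 5, 0, -0.24, 0.05, 0, 0, 0, 5, 0, -0.24, 0.07, 0, 0, 0, 5, 0, -0.24, 0.09, 0, 0, 0, 5, 0, -0.22, 0.11, 0, 0, 0, 5, 0, -0.22, 0.12, 0, 0, 0, 5, 0, -0.21, 0.14, 0, 0, 0, 5, 0, -0.2, 0.16, 0, 0, 0, 5, 0, -0.18, 0.17, 0, 0, 0, 5, 0, -0.17, 0.19, 0, 0, 0, 5, 0, -0.15, 0.19, 0, 0, 0, 5, 0, -0.14, 0.21, 0, 0, 0, 5, 0, -0.12, 0.22, 0, 0, 0, 5, 0, -0.11, 0.21, 0, 0, 0, 5, 0, 0, 0, 0, 0, 0, 5, 0, 0, 0, 0, 0, 0, 5]}}

```text
t: 59.82
tool_pos: [0.6304, 0.0674, 0.1601]
tool_rot: [0.326, 3.124, 0.002]
contact_force: [2.5, 3.7, -0.7]
opening: 0.0097
grip_force: 66.7
```

```bash
python3 plan.py r.6025,.195,.158,78.2; python3 b.py 2>/dev/null| grep -E "^(walls|floor|tray)"; python3 -c "
from h import *
for c in ('scene','top'):
  im=eyes.get_image(c);save(im,'low_'+c)
a=cv2.imread('pics/low_top.png')[110:350,70:310];b=cv2.imread('pics/low_scene.png')[160:420,300:560]
cv2.imwrite('pics/low.png',np.hstack([cv2.resize(a,(390,390)),cv2.resize(b,(390,390))]))"
```

```text
t59.83 [0.6304 0.0674 0.1601] [[-0.978, 0.207, 0.0], [0.207, 0.978, 0.001], [-0.0, 0.001, -1.0]] F [ 2.5  3.7 -0.7] op 0.0097 g 66.7 q [-0.01  0.13  1.66  0.    1.36 -1.37]
-> [6.297e-01 6.770e-02 1.580e-01 7.820e+01] | TURN total (x0.1rad) [ 0.01  0.   -0.02] | SHIFT after turn (x.06m) [0.01 0.   0.04] | world d [-0.001  0.    -0.002]
trayfloor 4341 c [661.3 203.8] mean [650.1 212.2] size [230.1 333.8] long yaw deg 0.4 z 0.1065
traywalls 508 c [651.8 178.8] mean [675.6 165.1] size [190.2 220.8] long yaw deg 168.0 z 0.1398
walls u [0.49161749 0.7115256 ] v [0.21829146 0.39877287]
floor u [0.42783025 0.61791328] v [0.2347989  0.39752617]
```

View pics/low.png

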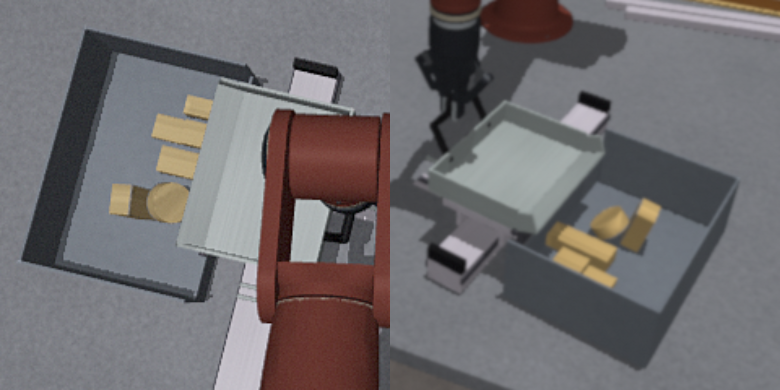

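The left half shows five pieces in the bin, at (198,106), (180,130), (178,162), (122,200) and (168,203). The tray is empty and flat. Now I pull the carrier back.

{"api": "jog_arm", "payload": {"commands": [0.08, 0, 0, 0, 0, 0, 5, 0.15, 0, 0, 0, 0, 0, 5, 0.15, 0, 0, 0, 0, 0, 5, 0.15, 0, 0, 0, 0, 0, 5, 0.15, 0, 0, 0, 0, 0, 5, 0.15, 0, 0, 0, 0, 0, 5, 0.15, 0, 0, 0, 0, 0, 5, 0.15, 0, 0, 0, 0, 0, 5, 0.15, 0, 0, 0, 0, 0, 5, 0.15, 0, 0, 0, 0, 0, 5, 0.15, 0, 0, 0, 0, 0, 5, 0.15, 0, 0, 0, 0, 0, 5, 0.15, 0, 0, 0, 0, 0, 5, 0.15, 0, 0, 0, 0, 0, 5, 0.15, 0, 0, 0, 0, 0, 5, 0.15, 0, 0, 0, 0, 0, 5, 0.12, 0, 0, 0, 0, 0, 5, 0.05, 0, 0, 0, 0, 0, 5, 0, 0, 0, 0, 0, 0, 5, 0, 0, 0, 0, 0, 0, 5]}}

```text
t: 62.72
tool_pos: [0.4832, 0.098, 0.1601]
tool_rot: [-0.327, -3.124, -0.0]
contact_force: [2.2, 4.4, -2.3]
opening: 0.0094
grip_force: 66.5
```

```bash
python3 plan.py r.4525,.195,.158,78.2; python3 b.py 2>/dev/null| grep -E "^(walls)"
```

```text
t62.73 [0.4832 0.098  0.1601] [[-0.978, 0.207, -0.0], [0.207, 0.978, 0.0], [0.001, 0.0, -1.0]] F [ 2.2  4.4 -2.3] op 0.0094 g 66.5 q [ 0.05 -0.22  1.99  0.    1.37 -1.31]
-> [ 0.4828  0.0983  0.158  78.2   ] | TURN total (x0.1rad) [ 0.   -0.01 -0.03] | SHIFT after turn (x.06m) [0.01 0.   0.04] | world d [-0.     0.    -0.002]
walls u [0.34104544 0.56090323] v [0.21897124 0.39741261]
```

{"api": "jog_arm", "payload": {"commands": [0, 0, 0, 0, 0, 0, 45, 0, 0, 0, 0, 0, 0, 45, 0, 0, 0, 0, 0, 0, 45, 0, 0, -0.5, 0, 0, 0, 45, 0, 0, -0.9, 0, 0, 0, 45, 0, -0.8, 0, 0, 0, 0, 45, 0, -0.8, 0, 0, 0, 0, 45, 0, -0.8, 0, 0, 0, 0, 45, 0, -0.8, 0, 0, 0, 0, 45, 0, 0, 0, 0, 0, 0, 45, 0, 0, 0, 0, 0, 0, 45]}}

```text
t: 64.4
tool_pos: [0.4437, -0.0898, 0.2446]
tool_rot: [-0.328, -3.124, -0.0]
contact_force: [0.3, -0.4, 0.4]
opening: 0.045
grip_force: 0.0
```

```bash
python3 b.py 2>/dev/null| grep -E "^(handle|walls)"; python3 -c "
from h import *
im=eyes.get_image('top');i=im['image'][130:345,100:430];cv2.imwrite('pics/fin.png',cv2.resize(cv2.cvtColor(i,4),None,fx=2.4,fy=2.4,interpolation=2))
d=nets.silhouettes('top','spray_can')[0];v,u=np.nonzero(d['mask']);print(np.median(world(im,u,v),0));st()"
```

```text
handle 413 c [483.  102.2] mean [482.   99.5] size [ 19.2 120.4] long yaw deg 167.7 z 0.1807
handle u [0.39321175 0.45164989 0.51003561] v [0.18971868 0.19533718 0.20230963]
walls u [0.34125404 0.56103055] v [0.21870356 0.3964813 ]
[ 0.75772406 -0.09944878  0.18420153]
t64.80 [ 0.4439 -0.0894  0.2446] [[-0.979, 0.206, -0.0], [0.206, 0.979, 0.0], [0.0, 0.0, -1.0]] F [-0.3  0.3 -0.2] op 0.0451 g 0.0 q [-0.36 -0.39  1.98 -0.    1.55 -1.73]
```

View pics/fin.png

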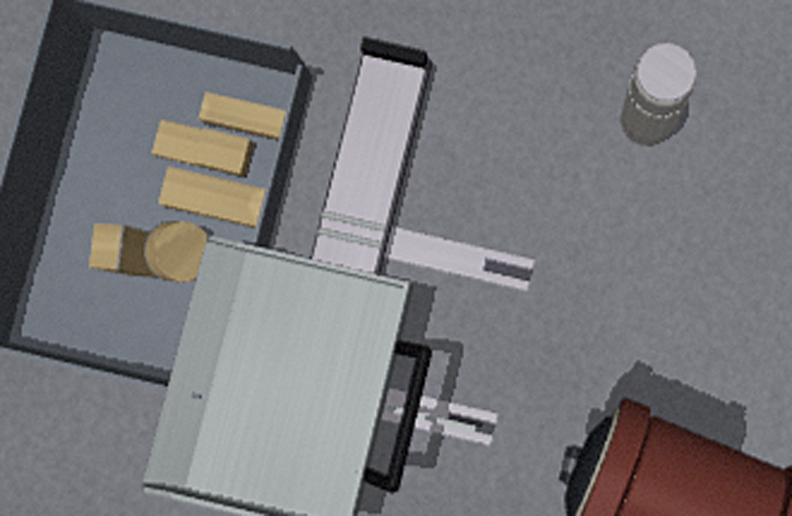

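The final picture shows five offcuts in the bin, the tray empty and flat, and the spray can in place at (660,90). The pointer is over the loading mark at (470,425), and the arm is clear of everything.

```bash
python3 -c "
from station import job; print(job.finish_job())"
```

```text
the job is handed in; nothing more can be done
None
```

The job is handed in (no verdict was returned): all five offcuts are in the bin, the tray is flat and empty, the carrier is back at the loading station with its pointer on the mark (about 1–2 mm from it by camera), and the spray can has not moved.

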